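# Fetch the calibration gauge from behind the scanned vases

### The arm

A 6-joint arm with a two-finger parallel gripper is mounted at the origin on the work surface. World frame = base frame: x ahead of the robot, y to its left, z up, the work surface at z = 0. Lengths are in m, angles in rad, forces in N, time in s.
With the tool pointing down it reaches from about 0.35 to 0.925 m from the base axis. Payload 6.4 kg.
Tool frame: the origin (TCP) lies at the very end of the fingers, on their centre line; the grasp point (between the pads) lies 19 mm behind it (env.tcp_to_grasp is the distance from the TCP to the grasp point, in m); z points along the fingers, y is the direction in which the jaws open and shut (so a half turn about z gives the same grasp; the last joint's range is limited). The gripper opens to 94 mm and grips with 3 to 60 N. Pads are 16 mm wide; open, the fingers measure 119 mm over their backs; the gripper's body (75 mm by 177 mm) begins 78 mm behind the grasp point.
Start: joints at [-1.321, 0.245, 1.558, -0, 1.339, -0.174], TCP at [0.267, -0.593, 0.205] pointing down, gripper open.
Joint ranges: [-3.13, 3.13], [-1.02, 2.26], [0.13, 2.54], [-0.95, 4.09], [0.21, 2.88], [-2.74, 2.74]. Speed limits (rad/s): [2.57, 2.57, 3.14, 3.14, 3.14, 3.14].

### API

Orientations are given as a unit quaternion [w, x, y, z].
In Python, from bench import env gives the robot as it stands.
- The arm moves only by the tool send_rows, never from a script. Its argument "commands" is a list that holds one entry, the list of rows, each a list of 7 numbers: the turn, a rotation vector about the tool's x, y, z in rad, then the shift along the tool's x, y, z in mm, then the finger opening in mm, from 0 to 94. In form: [[[ax, ay, az, tx, ty, tz, gripper], ...]]. A call has exactly 5 rows; each row is the pose to reach, as a shift and turn from the pose commanded when the call began, along the tool's axes at that moment; what a row does not reach only later rows make up. A row lasts 1/10 s, in which the tool goes at most 50 mm and 8.59 degrees, less where a joint would pass 70% of its speed; a pose out of reach is approached as far as the arm can. A call with a gripper value outside its range is refused whole. The fingers move at their own pace and stop on an object; "squeeze" is the grip in N (left out, the last holds). Time passes only in rows, so rows that repeat a pose let the fingers close, or fill a call up. It gives the time, the measured TCP pose, the force and the opening at its end, in the units of the state.
- env.get_obs(): the state, without advancing time (a new reading comes with each control period).
- env.capture(name): name is "scene" or "top" or "wrist"; returns (picture, depth): 480x640x3 uint8, red, green, blue; 480x640 float32, m along the optical axis (not along the pixel's ray), 0 where there is no reading.
- env.camera_info(name): a dict with "fx", "fy", "cx", "cy" (pixels), "k1" (the pictures are not rectified: a ray, as slopes to the right and down, at radius r is drawn at 1 + k1 r^2 times it, then the intrinsics apply), "origin" and "orientation" of the camera in the world. Camera axes: x right, y up, looking along -z (the intrinsics and any distortion apply to the point x, -y, -z); pixel columns grow to the right and rows downward; lengths in m; the calibration is good to about 2 mm. A picture is of the moment at which its call begins: read the wrist's pose just before it. camera_info takes no time and is no camera call; for the wrist camera it gives the pose at the moment of the call.
- env.finish_job(): hands the job in, once; it reports no verdict.
The state is a dict: "time": time; "q": joint angles; "joint_vel": joint speeds; "joint_torque": joint torques, N m; "tcp_pos": TCP position; "tool_rot": TCP orientation; "wrist_force": force on the tool from outside, world axes, zero at the start; "wrist_torque": the same for the moment, N m; "gripper_width": finger opening in m.
Only numpy, scipy, OpenCV 4.12 (cv2) and the standard library are available. Lean on these libraries where they do the work, as an engineer would, in place of code of your own. Each camera call takes 0.05 s, during which the arm holds its last target.

### The job

At the 3D-scanning bench, first move the blue and the orange vase out of the grey store tray and stand both on the green mat, then fetch the steel two-ball gauge from behind them and stand it, balls up, on the centre of the black turntable. Only then put the vases back in the tray, each centred on the pad of its own colour (which may not be the pad it started on). Set everything down gently and upright, never let any of it topple, and leave the tape roll and the cardboard box where they are.

Things in the scene. Friction and masses are not known exactly. Their poses are not given: they have to be found in the camera images.
- store_tray: Fixed grey shallow tray, 185 mm (x) by 220 mm (y), rim 16 mm high, walls and floor 4 mm thick. Origin: centre of its underside, on the table; z up. Its -x side (front) holds the two pads and vases side by side, at x = -50 mm, y = +36 and -36 mm; the gauge lies behind them near the tray's centre. It stands left, middle or right on the bench, turned up to 20 degrees.
- pad_blue: Fixed dark-blue round pad, 66 mm across, 3 mm thick, on the tray floor: the blue vase's home. Origin: centre of its underside (4 mm above the table). The two pads lie 72 mm apart, centre to centre, and may be either way round.
- pad_orange: Fixed orange round pad, 66 mm across, 3 mm thick, on the tray floor: the orange vase's home. Origin: centre of its underside (4 mm above the table).
- vase_blue_mid (a point): Centre (on the axis, half-way up) of the blue vase, round, 126 mm high, 0.2 kg; z up. Foot 48 mm across, belly 52 mm at most, straight neck 36 mm across from 78 to 116 mm above its underside, lip 43 mm. Grip the neck, fingers closing along the tray's x (only about 20 mm between the vases there) and tips above the gauge's balls. Starts on either pad, foot 7 mm above the table.
- vase_orange_mid (a point): Centre (on the axis, half-way up) of the orange vase, round, 126 mm high, 0.2 kg; z up. Foot 50 mm across, straight stem 36 mm across from 32 to 108 mm above its underside, rim 48 mm from 116 mm up. Grip the upper stem, fingers closing along the tray's x and tips above the gauge's balls. Starts on the other pad, foot 7 mm above the table.
- ball_gauge_mid (a point): Centre of the gauge's steel block, 15 mm above its underside. Block 32 mm (x) by 70 mm (y) by 30 mm high (z); on top two white 20 mm balls on stems at y = +21 and -21 mm; 54 mm high in all, 0.3 kg. Grip the block across its x. Starts on the tray floor (4 mm above the table), its y within 7 degrees of the tray's y; the vases close in front overtop it and bar the gripper.
- turntable: Fixed scanning turntable: round black disc 160 mm across on a white foot, its top 40 mm above the table, with a thin white ring 96 mm across about its centre and white dots near its edge. Origin: centre of its underside, on the table; the disc's centre lies 40 mm above. It does not turn.
- park_mat: Fixed flat green mat, 140 mm (its x) by 240 mm (its y), 4 mm thick: the side area. Origin: centre of its underside, on the table; z up. Turned up to 20 degrees.
- tape_roll: Yellow roll of tape, 68 mm across, 24 mm high, lying flat at the far side of the bench; loose, to be left alone. Origin: centre of its underside.
- dot_box: Small cardboard box with a paper band, 60 by 90 by 45 mm, at the far side of the bench; loose, to be left alone. Origin: centre of its underside.
Not all that is in view belongs to the job. Several things look just like the turntable: the one meant starts farthest to the robot's left.

How it is judged:
By the outcome, as a careful person would: the job done as asked, in the order asked, and still so for the second after the job is handed in, with the robot touching nothing.
It also fails if it takes over 133 s, if anything falls off the work surface, if the arm or the gripper's body presses on something with over 40 N, if the wrist force passes 120 N, or if a joint passes its speed limit or range.

## Working session

There is one attempt and no reset: what is moved stays moved. The work goes in short steps, Python scripts to look and compute and a tool call to move; the robot and the scene stay as the last step left them, time stands still between calls to the robot, and variables do not carry over. Pictures are saved under pics/ and viewed, and the job is handed in when it is done.

Besides the shell and the picture viewer there is one more tool, called after "Emit:" as a command line: name --argument value ..., lists and objects as JSON in quotes. send_rows: Moves the arm, as the interface text tells. Its arguments: {"type":"object","properties":{"commands":{"type":"array"},"squeeze":{"type":"number"}},"required":["commands"]}

```bash
ls -la; mkdir -p pics
python3 - <<'E'
from bench import env
import cv2, numpy as np
o=env.get_obs(); print({k:np.round(v,3) for k,v in o.items()}, env.tcp_to_grasp)
for n in ("scene","top","wrist"):
    i=env.camera_info(n); print(n,i)
    p,d=env.capture(n); cv2.imwrite(f"pics/{n}0.png",p[:,:,::-1]); np.save(f"pics/{n}0.npy",d)
E
```

```text
total 12
drwxr-xr-x  3 agent agent 4096 Dec  7 02:53 .
drwxr-xr-x 23 root  root  4096 Dec  7 02:53 ..
drwxr-xr-x  2 agent agent 4096 Dec  7 02:53 pics
{'time': np.float64(0.0), 'q': array([-1.321,  0.246,  1.559,  0.   ,  1.339, -0.174]), 'joint_vel': array([ 0.001, -0.002,  0.002,  0.001, -0.001, -0.   ]), 'joint_torque': array([ 1.0000e-03, -4.1583e+01, -3.1460e+01,  6.9000e-02,  3.3000e-02,
       -0.0000e+00]), 'tcp_pos': array([ 0.267, -0.592,  0.204]), 'tool_rot': array([-0.001,  0.978,  0.21 , -0.   ]), 'wrist_force': array([-0.518,  0.425,  0.281]), 'wrist_torque': array([0.009, 0.021, 0.02 ]), 'gripper_width': np.float64(0.094)} 0.0188
scene {'fx': 472.5335729084381, 'fy': 472.5335729084381, 'cx': 323.6573461041882, 'cy': 241.67453940449033, 'k1': -0.09754491328344514, 'origin': array([1.0239074 , 0.64316821, 0.69674248]), 'orientation': array([0.24443149, 0.12314633, 0.44526718, 0.85254054])}
top {'fx': 447.98449696939326, 'fy': 447.98449696939326, 'cx': 321.13834679237317, 'cy': 242.6368751632879, 'k1': -0.03616361311648336, 'origin': array([ 0.38507835, -0.09720974,  1.04981838]), 'orientation': array([-0.69677964, -0.05990389,  0.07140011,  0.71120439])}
wrist {'fx': 396.46802495962913, 'fy': 396.46802495962913, 'cx': 318.6618828272311, 'cy': 239.91285126025284, 'k1': -0.028612718570939992, 'origin': array([ 0.34288503, -0.55818497,  0.38362856]), 'orientation': array([ 0.83150476, -0.11931016,  0.07831974, -0.53687144])}
```

View pics/top0.png

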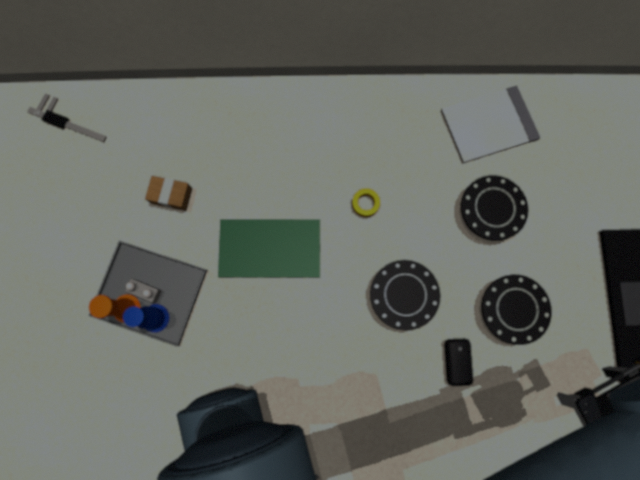

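View pics/scene0.png

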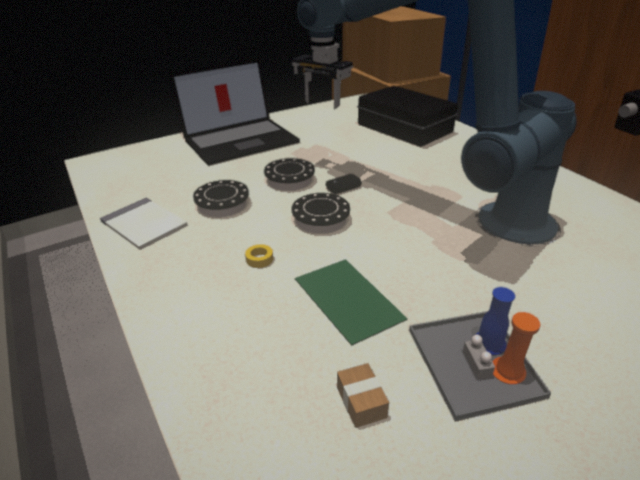

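View pics/wrist0.png

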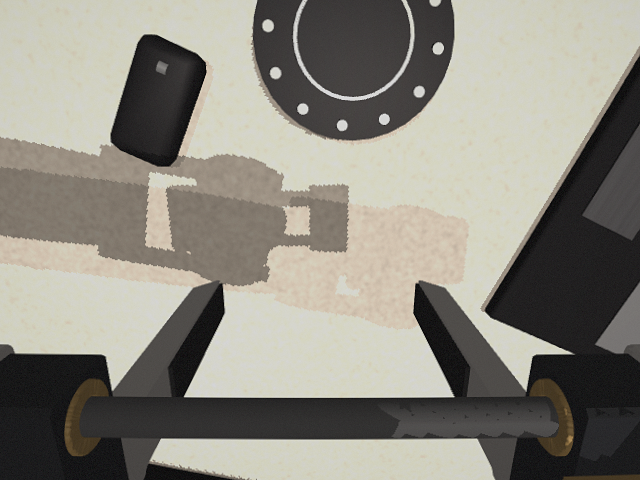

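```bash
cat > h.py <<'E'
import numpy as np, cv2
from scipy.spatial.transform import Rotation as R
from bench import env
def rot(q): return R.from_quat([q[1],q[2],q[3],q[0]])
def ray(info,u,v):
    xd=(u-info['cx'])/info['fx']; yd=(v-info['cy'])/info['fy']
    rd=np.hypot(xd,yd); r=rd
    for _ in range(30): r=rd/(1+info['k1']*r*r)
    s=r/rd if rd>0 else 1
    return np.array(info['origin']),rot(info['orientation']).apply([xd*s,-yd*s,-1.])
def atz(info,u,v,z):
    o,d=ray(info,u,v); return o+d*(z-o[2])/d[2]
def proj(info,P):
    p=rot(info['orientation']).inv().apply(np.atleast_2d(P)-info['origin'])
    x=p[:,0]/-p[:,2]; y=-p[:,1]/-p[:,2]; f=1+info['k1']*(x*x+y*y)
    return np.c_[x*f*info['fx']+info['cx'],y*f*info['fy']+info['cy']]
def tri(*obs):
    A=np.zeros((3,3));b=np.zeros(3);L=[]
    for info,u,v in obs:
        o,d=ray(info,u,v); d=d/np.linalg.norm(d); M=np.eye(3)-np.outer(d,d); A+=M;b+=M@o;L.append((o,M))
    X=np.linalg.solve(A,b); return X,[round(1000*float(np.linalg.norm(M@(X-o))),1) for o,M in L]
def crop(img,u,v,w,h,s,fn):
    c=img[v-h//2:v+h//2,u-w//2:u+w//2]; cv2.imwrite(fn,cv2.resize(c,None,fx=s,fy=s,interpolation=cv2.INTER_CUBIC))
def show():
    o=env.get_obs(); print('t',round(float(o['time']),2),'tcp',np.round(o['tcp_pos']*1000,1),'F',np.round(o['wrist_force'],1),'w',round(1000*float(o['gripper_width']),1),'q',np.round(o['q'],2)); print('axes\n',np.round(rot(o['tool_rot']).as_matrix(),4))
E
python3 - <<'E'
import sys; sys.path.insert(0,'.')
from h import *
t=cv2.imread('pics/top0.png'); s=cv2.imread('pics/scene0.png')
crop(t,150,292,130,110,6,'pics/c_top.png'); crop(s,480,360,150,130,5,'pics/c_scene.png')
it=env.camera_info('top')
for uv in [(405,294),(494,208),(516,309)]: print(uv,np.round(atz(it,*uv,0.04),3))
for uv in [(366,202),(170,192),(270,248),(220,220),(320,220),(320,277),(219,277)]: print(uv,np.round(atz(it,*uv,0.004),3))
show()
E
```

```text
(405, 294) [ 0.453 -0.302  0.04 ]
(494, 208) [ 0.65  -0.525  0.04 ]
(516, 309) [ 0.414 -0.553  0.04 ]
(366, 202) [ 0.68  -0.227  0.004]
(170, 192) [0.714 0.248 0.004]
(270, 248) [0.571 0.005 0.004]
(220, 220) [0.641 0.125 0.004]
(320, 220) [ 0.637 -0.115  0.004]
(320, 277) [ 0.5   -0.112  0.004]
(219, 277) [0.504 0.124 0.004]
t 0.15 tcp [ 267.2 -592.1  204.6] F [0.4 1.8 0.5] w 94.1 q [-1.32  0.25  1.56 -0.    1.34 -0.17]
axes
 [[ 9.115e-01  4.112e-01 -4.000e-04]
 [ 4.112e-01 -9.115e-01  1.400e-03]
 [ 3.000e-04 -1.500e-03 -1.000e+00]]
```

View pics/c_top.png

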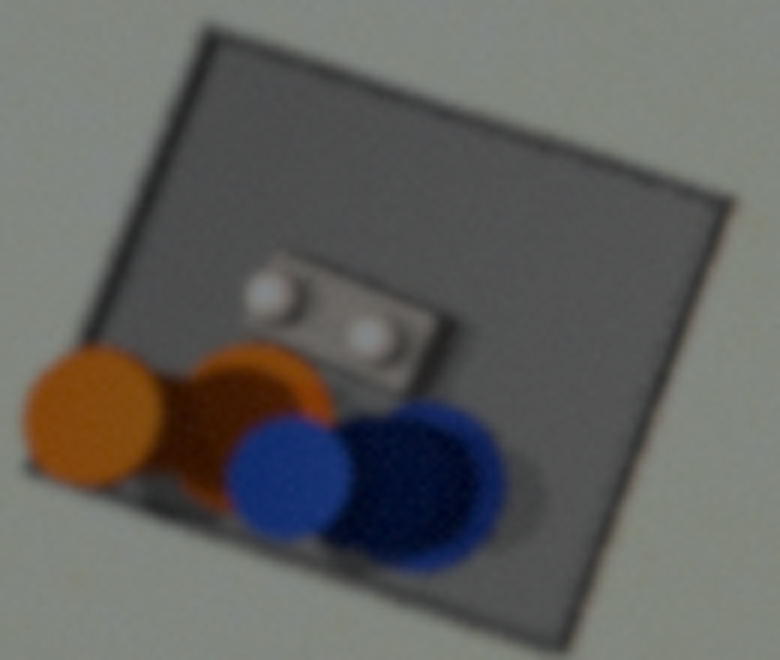

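View pics/c_scene.png

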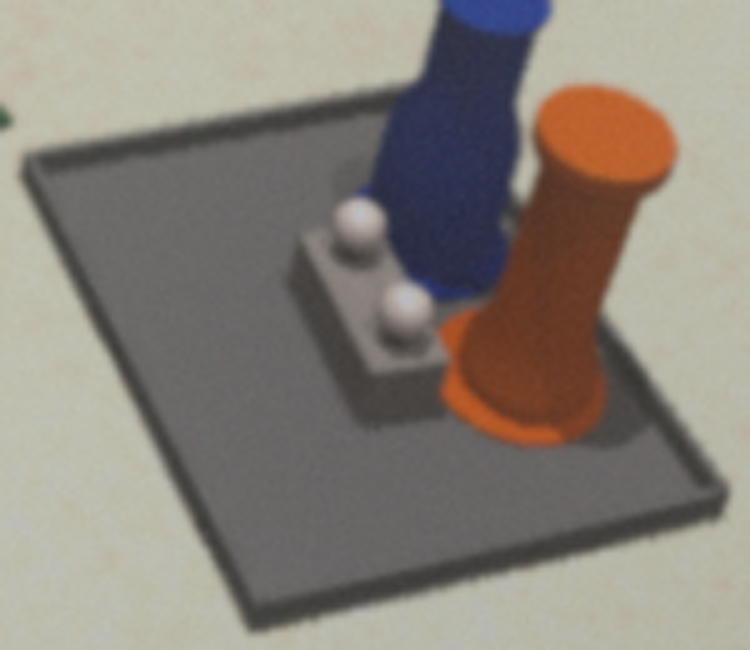

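Run:
```python
from h import *
t=cv2.imread('pics/top0.png'); s=cv2.imread('pics/scene0.png')
crop(s,500,310,120,100,6,'pics/c_sc2.png'); crop(t,405,294,120,100,6,'pics/c_tt.png')
it=env.camera_info('top'); isc=env.camera_info('scene')
T=lambda x,y:(it,85+(x+.5)/6-.5,237+(y+.5)/6-.5)
S=lambda x,y:(isc,405+(x+.5)/5-.5,295+(y+.5)/5-.5)
for n,a,b in [('c far left',(208,25),(250,625)),('c far right',(733,200),(30,160)),('c near left',(25,468),(725,495)),('orange rim',(95,417),(607,124)),('ballL',(271,296),(407,308)),('ballR',(371,338),(360,222))]:
    X,e=tri(T(*a),S(*b)); print(n,np.round(X*1000,1),e)
for n,a in [('fl',(208,25)),('fr',(733,200)),('nr',(567,650)),('nl',(25,468))]: print(n,np.round(1000*atz(*T(*a),0.016),1))
for n,a in [('fl',(250,622)),('fr',(27,160)),('nl',(725,493))]: print(n,np.round(1000*atz(*S(*a),0.016),1))
# depth check
d=np.load('pics/top0.npy'); print(d[306,100],d[317,133], d[294,405])
```

```text
c far left [596.  362.1   5.7] [1.3, 1.3]
c far right [520.4 153.    8.3] [1.0, 1.0]
c near left [422.5 420.3  12.4] [0.4, 0.4]
orange rim [434.5 337.6 133.6] [0.4, 0.4]
ballL [483.1 314.1  48.9] [0.2, 0.2]
ballR [466.9 275.4  49.8] [0.4, 0.4]
fl [593.  358.6  16. ]
fr [520.1 150.4  16. ]
nr [351. 209.  16.]
nl [422.2 418.9  16. ]
fl [602.6 364.6  16. ]
fr [526.2 158.5  16. ]
nl [425.3 420.7  16. ]
0.9058674 0.90080374 1.009683
```

View pics/c_sc2.png

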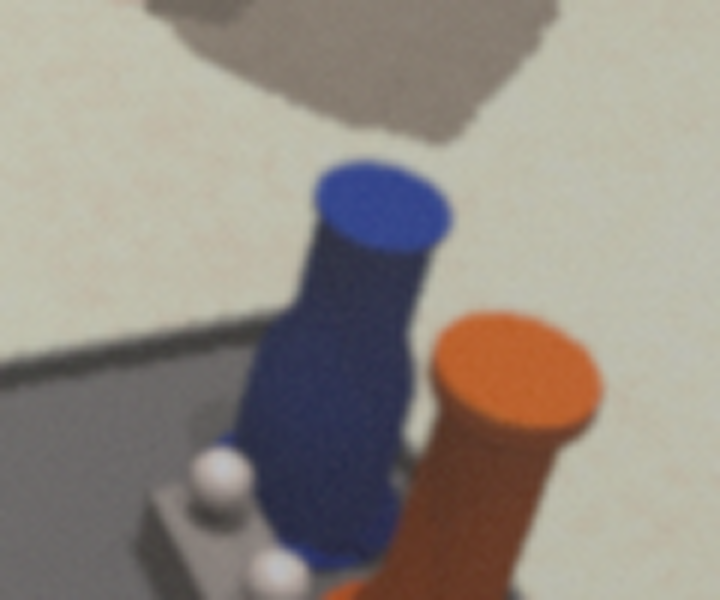

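View pics/c_tt.png

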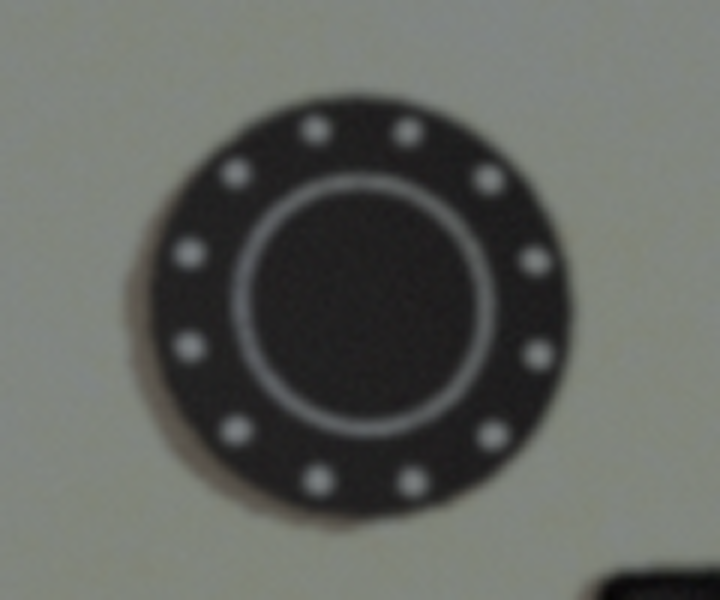

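```bash
cat >> h.py <<'E'
def go(x,y,z,yaw):
    "mm, deg: tool x axis heading; print row"
    o=env.get_obs(); Rc=rot(o['tool_rot']); a=np.radians(yaw)
    Rt=R.from_matrix(np.array([[np.cos(a),np.sin(a),0],[np.sin(a),-np.cos(a),0],[0,0,-1]]))
    sh=Rc.inv().apply(np.array([x,y,z])-o['tcp_pos']*1000); rv=(Rc.inv()*Rt).as_rotvec()
    print('row',np.round(rv,4),np.round(sh,1),'dist',round(float(np.linalg.norm(sh)),1))
E
python3 - <<'E'
from h import *
it=env.camera_info('top'); isc=env.camera_info('scene')
print(tri((it,85+290.5/6-.5,237+478.5/6-.5),(isc,440+383.5/6-.5,260+207.5/6-.5)))
print(proj(it,[[.4526,-.3020,.04]]))
go(480,-200,330,24.3); go(480,-200,330,71)
E
```

```text
(array([0.41341405, 0.27037283, 0.13145942]), [0.2, 0.2])
[[404.86867365 294.37139423]]
row [-0.0015 -0.0003 -0.0003] [ 355.2 -270.  -124.9] dist 463.4
row [-1.300e-03 -8.000e-04 -8.154e-01] [ 355.2 -270.  -124.9] dist 463.4
```

Top crop: the orange vase's rim is at full-frame (101,306), standing on an orange pad. The blue lip is at (133,317), on a blue pad to the right, and the gauge balls are at (130,286) and (147,293). The scene crop agrees, and the triangulated rim heights of 134 and 131 mm match the expected 133 mm.

Turntable candidates in the top view are A (405,294) at y=-0.302, B (494,208) at y=-0.525 and C (516,309) at y=-0.553. A is farthest to the robot's left (largest y). Its enlarged crop shows a black disc with a white ring and dots, with the ring centre at about (405,294). I'll use A.

Emit:
send_rows --commands '[[[0,0,-0.14,71,-54,-25,94],[0,0,-0.28,142,-108,-50,94],[0,0,-0.42,213,-162,-75,94],[0,0,-0.56,284,-216,-100,94],[0,0,-0.7,355,-270,-125,94]]]' --squeeze 25

```text
time: 0.65
tcp_pos: [0.3825, -0.3789, 0.2731]
tool_rot: [-0.0, 0.845, 0.535, 0.0]
wrist_force: [0.7, -0.9, 1.1]
gripper_width: 0.0937
```

```bash
python3 -c "
from h import *
show(); go(460,250,330,71)"
```

```text
t 0.65 tcp [ 382.5 -378.9  273.1] F [ 0.7 -0.9  1.1] w 93.7 q [-0.99 -0.07  1.77  0.    1.44 -0.55]
axes
 [[ 4.275e-01  9.040e-01 -1.000e-04]
 [ 9.040e-01 -4.275e-01  4.000e-04]
 [ 3.000e-04 -3.000e-04 -1.000e+00]]
row [-0.0002 -0.0004 -0.1101] [ 601.7 -198.8  -56.6] dist 636.2
```

Emit:
send_rows --commands '[[[0,0,-0.11,50,-16,-6,94],[0,0,-0.11,100,-33,-12,94],[0,0,-0.11,200,-60,-24,94],[0,0,-0.11,300,-90,-36,94],[0,0,-0.11,400,-120,-50,94]]]'

```text
time: 1.15
tcp_pos: [0.4194, -0.1335, 0.3019]
tool_rot: [-0.0, 0.816, 0.578, 0.0]
wrist_force: [0.5, -0.7, 0.7]
gripper_width: 0.0939
```

```bash
python3 -c "
from h import *
show(); go(440,180,330,71); i=env.camera_info('wrist'); print(i['origin']-env.get_obs()['tcp_pos'], rot(i['orientation']).as_matrix())"
```

```text
t 1.15 tcp [ 419.4 -133.5  301.9] F [ 0.5 -0.7  0.7] w 93.9 q [-0.57 -0.34  1.95  0.    1.53 -0.23]
axes
 [[ 3.312e-01  9.436e-01  1.000e-04]
 [ 9.436e-01 -3.312e-01  1.000e-04]
 [ 1.000e-04  0.000e+00 -1.000e+00]]
row [ 0.     -0.0001 -0.006 ] [302.6 -84.4 -28.1] dist 315.4
[0.02760873 0.07811857 0.17916574] [[ 9.43570471e-01  3.17684018e-01  9.35501504e-02]
 [-3.31171807e-01  9.05156525e-01  2.66489961e-01]
 [-1.79272027e-05 -2.82433231e-01  9.59286959e-01]]
```

Emit:
send_rows --commands '[[[0,0,-0.006,50,-14,-5,94],[0,0,-0.006,100,-28,-10,94],[0,0,-0.006,200,-60,-20,94],[0,0,-0.006,300,-84,-28,94],[0,0,-0.006,300,-84,-28,94]]]'

```text
time: 1.65
tcp_pos: [0.4345, 0.115, 0.3248]
tool_rot: [0.0, 0.814, 0.581, 0.0]
wrist_force: [0.3, 0.2, 0.4]
gripper_width: 0.0941
```

Emit:
send_rows --commands '[[[0,0,0,0,0,0,94],[0,0,0,0,0,0,94],[0,0,0,0,0,0,94],[0,0,0,0,0,0,94],[0,0,0,0,0,0,94]]]'

```text
time: 2.15
tcp_pos: [0.4351, 0.1117, 0.3244]
tool_rot: [-0.0, 0.815, 0.58, -0.0]
wrist_force: [-0.9, -0.6, 0.2]
gripper_width: 0.094
```

Run:
```python
from h import *
import pickle
show()
i=env.camera_info('wrist'); p,d=env.capture('wrist'); cv2.imwrite('pics/w1.png',p[:,:,::-1]); pickle.dump((i,d),open('pics/w1.pkl','wb'))
```

```text
t 2.15 tcp [435.1 111.7 324.4] F [-0.9 -0.6  0.2] w 94.0 q [-0.   -0.32  1.9  -0.    1.57  0.33]
axes
 [[ 3.276e-01  9.448e-01 -2.000e-04]
 [ 9.448e-01 -3.276e-01 -1.000e-04]
 [-2.000e-04 -2.000e-04 -1.000e+00]]
```

View pics/w1.png

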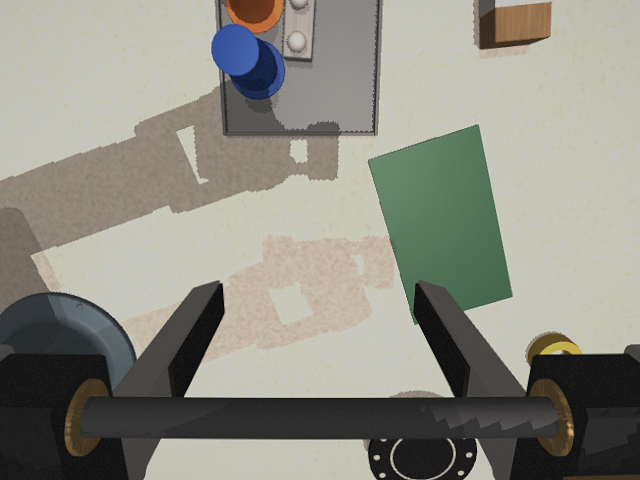

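Emit:
send_rows --commands '[[[0,0,0,30,0,0,94],[0,0,0,70,0,0,94],[0,0,0,110,0,0,94],[0,0,0,130,0,0,94],[0,0,0,130,0,0,94]]]'

```text
time: 2.7
tcp_pos: [0.4776, 0.2369, 0.3241]
tool_rot: [-0.0, 0.813, 0.582, -0.0]
wrist_force: [0.4, -0.1, 0.3]
gripper_width: 0.0941
```

Run:
```python
from h import *
import pickle
show()
i=env.camera_info('wrist'); p,d=env.capture('wrist'); cv2.imwrite('pics/w2.png',p[:,:,::-1]); pickle.dump((i,d),open('pics/w2.pkl','wb'))
```

```text
t 2.7 tcp [477.6 236.9 324.1] F [ 0.4 -0.1  0.3] w 94.1 q [ 0.25 -0.11  1.71  0.    1.54  0.58]
axes
 [[ 3.235e-01  9.462e-01 -1.100e-03]
 [ 9.462e-01 -3.235e-01 -1.000e-04]
 [-4.000e-04 -1.000e-03 -1.000e+00]]
```

View pics/w2.png

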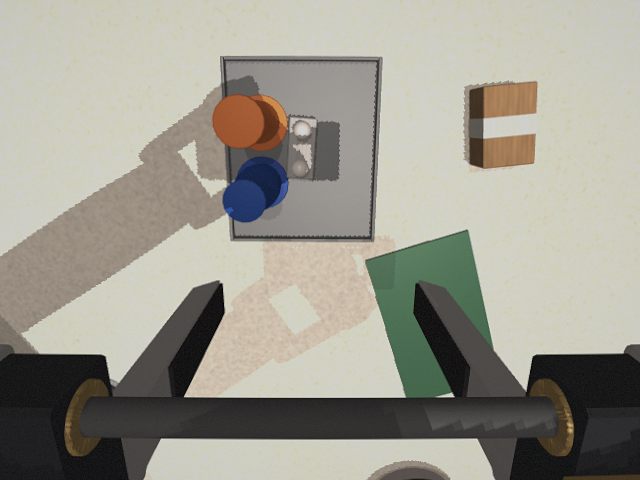

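Run:
```python
from h import *
w=cv2.imread('pics/w2.png'); crop(w,295,148,190,200,4,'pics/c_w2.png') # origin 200,48
```

```text
(no output)
```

View pics/c_w2.png

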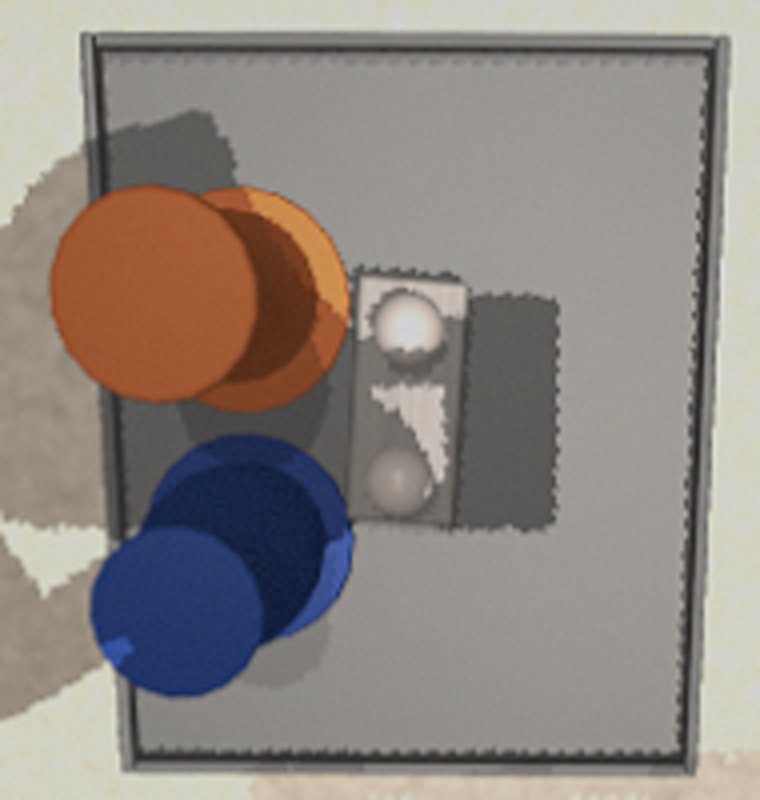

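Run:
```python
from h import *
import pickle
i,d=pickle.load(open('pics/w2.pkl','rb')); it=env.camera_info('top'); isc=env.camera_info('scene')
W=lambda x,y:(i,200+(x+.5)/4-.5,48+(y+.5)/4-.5)
T=lambda x,y:(it,85+(x+.5)/6-.5,237+(y+.5)/6-.5)
S=lambda x,y:(isc,405+(x+.5)/5-.5,295+(y+.5)/5-.5)
S2=lambda x,y:(isc,440+(x+.5)/6-.5,260+(y+.5)/6-.5)
for n,ob in [('orim',(W(154,294),T(95,417),S(607,124))),('blip',(W(178,611),T(290,478),S2(383,207))),('ballL',(W(408,327),T(271,296),S(407,308))),('ballR',(W(402,480),T(371,338),S(360,222)))]:
    print(n,'W+T',np.round(1000*tri(*ob[:2])[0],1),'W+S',np.round(1000*tri(ob[0],ob[2])[0],1),'all',[np.round(1000*tri(*ob)[0],1),tri(*ob)[1]])
    z={'o':.133,'b':.133}[n[0]] if 'ball' not in n else .048
    print('   W at z',np.round(1000*atz(*ob[0],z),1),'depth',d[int(round(ob[0][2])),int(round(ob[0][1]))], 1000*(tri(*ob)[0]-i['origin'])[2])
C=[atz(*W(*p),.016)*1000 for p in [(90,37),(728,40),(690,773),(127,770)]]
C=np.array(C);print(np.round(C,1)); print('c',C.mean(0)); 
for a,b in [(0,1),(3,2),(3,0),(2,1)]:
    v=C[b]-C[a]; print(np.linalg.norm(v),np.degrees(np.arctan2(v[1],v[0])))
```

```text
orim W+T [435.2 341.1 125.5] W+S [437.6 340.  137.2] all [array([435.5, 338.8, 133.8]), [2.1, 1.6, 1.0]]
   W at z [436.6 340.6 133. ] depth 0.35468394 -369.3971636395213
blip W+T [413.6 271.4 128.9] W+S [415.  271.5 132.9] all [array([413.8, 270.9, 131.3]), [0.9, 0.6, 0.6]]
   W at z [414.9 271.8 133. ] depth 0.3731951 -371.83920433622626
ballL W+T [483.7 315.5  45.5] W+S [484.6 315.1  50.6] all [array([483.7, 314.6,  49.1]), [1.0, 0.8, 0.5]]
   W at z [484.3 315.3  48. ] depth 0.4281359 -454.0758260470114
ballR W+T [467.7 276.4  47. ] W+S [469.  276.5  51.9] all [array([467.7, 275.8,  50. ]), [1.2, 1.0, 0.5]]
   W at z [468.6 276.3  48. ] depth 0.44223458 -453.19868633109064
[[424.1 420.   16. ]
 [595.1 360.4  16. ]
 [522.2 156.1  16. ]
 [351.6 215.4  16. ]]
c [473.25634664 287.95221095  16.        ]
181.09272698893426 -19.18824562393199
180.59628440715977 -19.166941165557635
217.03997211760702 70.50241064363128
216.976070605182 70.37122030972162
```

```bash
python3 -c "
from h import *
go(414.3,271.4,200,70.7);go(414.3,271.4,86,70.7)"
```

```text
row [-0.0007  0.0009  0.0065] [ 13.3 -71.1 124.2] dist 143.7
row [-0.0007  0.0009  0.0065] [ 13.4 -71.  238.2] dist 248.9
```

Emit:
send_rows --commands '[[[0,0.001,0.0065,4,-20,30,94],[0,0.001,0.0065,8,-40,60,94],[0,0.001,0.0065,11,-60,95,94],[0,0.001,0.0065,13.4,-71,120,94],[0,0.001,0.0065,13.4,-71,120,94]]]'

```text
time: 3.25
tcp_pos: [0.4112, 0.2699, 0.2008]
tool_rot: [-0.001, 0.816, 0.578, -0.003]
wrist_force: [-1.1, 0.7, 0.5]
gripper_width: 0.094
```

Run:
```python
from h import *
show(); go(414.3,271.4,86,70.7)
p,d=env.capture('wrist'); cv2.imwrite('pics/w3.png',p[:,:,::-1])
p,d=env.capture('scene'); cv2.imwrite('pics/s3.png',p[:,:,::-1])
```

```text
t 3.25 tcp [411.2 269.9 200.8] F [-1.1  0.7  0.5] w 94.0 q [ 0.35 -0.13  1.95  0.    1.32  0.69]
axes
 [[ 0.3314  0.9435 -0.0068]
 [ 0.9435 -0.3314 -0.0018]
 [-0.004  -0.0058 -1.    ]]
row [-0.0058  0.004  -0.001 ] [  2.9   3.1 114.8] dist 114.9
```

View pics/w3.png

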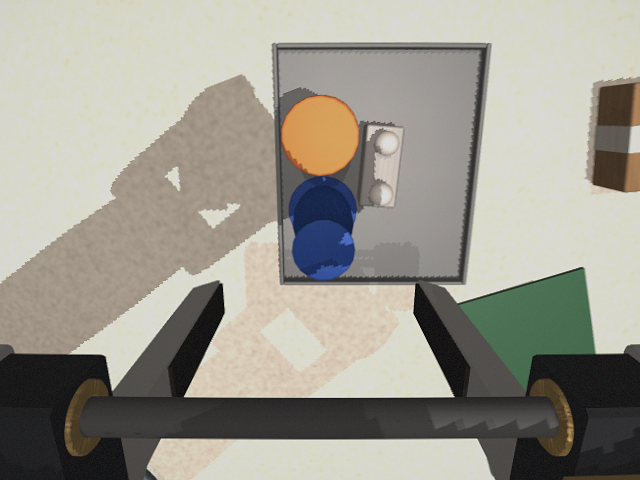

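Run:
```python
from h import *
i=env.camera_info('wrist')
print(atz(i,323.5,249.5,.133)*1000, atz(i,320,135,.133)*1000); show(); go(414.3,271.4,86,70.7)
```

```text
[418.9942415  271.66618362 133.        ] [441.28294983 342.17519049 133.        ]
t 3.35 tcp [415.  270.7 205.5] F [ 0.3  0.1 -0.3] w 94.0 q [ 0.35 -0.13  1.95  0.    1.32  0.69]
axes
 [[ 3.322e-01  9.432e-01  1.300e-03]
 [ 9.432e-01 -3.322e-01  9.000e-04]
 [ 1.300e-03  9.000e-04 -1.000e+00]]
row [ 0.0009 -0.0013 -0.0018] [  0.2  -1.  119.5] dist 119.5
```

```bash
cat >> h.py <<'E'
def hough(p,c,rad,blur=3):
    pass
E
python3 - <<'E'
from h import *
i=env.camera_info('wrist'); p,d=env.capture('wrist'); b=p[:,:,::-1].copy(); cv2.imwrite('pics/w4.png',b)
crop(b,320,190,200,200,4,'pics/c_w4.png') # origin 220,90
import pickle; pickle.dump((i,d),open('pics/w4.pkl','wb'))
show()
E
```

```text
t 3.4 tcp [415.9 271.  206.5] F [ 0.7  0.1 -0.4] w 94.0 q [ 0.35 -0.13  1.94  0.    1.32  0.69]
axes
 [[ 0.3325  0.9431  0.0033]
 [ 0.9431 -0.3325  0.0017]
 [ 0.0027  0.0025 -1.    ]]
```

View pics/c_w4.png

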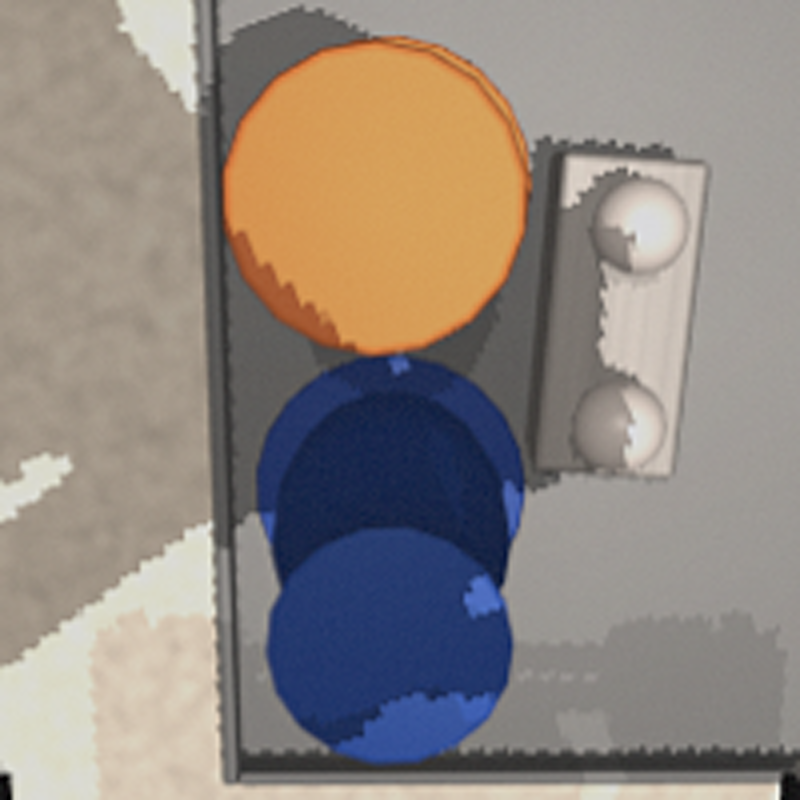

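Run:
```python
from h import *
import pickle
i,d=pickle.load(open('pics/w4.pkl','rb'));i2,_=pickle.load(open('pics/w2.pkl','rb'))
W=lambda x,y:(i,220+(x+.5)/4-.5,90+(y+.5)/4-.5)
W2=lambda x,y:(i2,200+(x+.5)/4-.5,48+(y+.5)/4-.5)
for n,a,b,z in [('b',(390,646),(178,611),.133),('o',(377,195),(154,294),.133),('bl',(640,227),(408,327),.048),('br',(620,424),(402,480),.048)]:
    X=tri(W(*a),W2(*b)); print(n,np.round(1000*X[0],1),X[1],np.round(atz(*W(*a),z)*1000,1))
show(); go(414.5,271.5,86,70.7)
```

```text
b [414.5 271.6 131.7] [0.0, 0.0] [414.6 272.  133. ]
o [436.8 341.1 132.8] [0.5, 0.5] [437.1 341.5 133. ]
bl [484.3 315.2  50.1] [0.1, 0.1] [484.5 315.   48. ]
br [468.5 276.2  45.2] [0.2, 0.2] [468.4 276.9  48. ]
t 3.4 tcp [415.9 271.  206.5] F [ 0.7  0.1 -0.4] w 94.0 q [ 0.35 -0.13  1.94  0.    1.32  0.69]
axes
 [[ 0.3325  0.9431  0.0033]
 [ 0.9431 -0.3325  0.0017]
 [ 0.0027  0.0025 -1.    ]]
row [ 0.0025 -0.0027 -0.0021] [ -0.4  -1.8 120.5] dist 120.5
```

Emit:
send_rows --commands '[[[0,0,0,0,0,15,94],[0,0,0,0,0,35,94],[0,0,0,0,0,50,94],[0,0,0,0,0,60,94],[0,0,0,0,0,60,94]]]'

```text
time: 3.9
tcp_pos: [0.4141, 0.2712, 0.1434]
tool_rot: [-0.001, 0.816, 0.578, -0.001]
wrist_force: [-0.7, -0.2, 0.1]
gripper_width: 0.0936
```

Emit:
send_rows --commands '[[[0,0,0,0,0,0,94],[0,0,0,0,0,0,94],[0,0,0,0,0,0,94],[0,0,0,0,0,0,94],[0,0,0,0,0,0,94]]]'

```text
time: 4.4
tcp_pos: [0.4146, 0.2718, 0.1449]
tool_rot: [-0.0, 0.816, 0.578, 0.001]
wrist_force: [0.8, 0.3, 0.2]
gripper_width: 0.0936
```

```bash
python3 -c "
from h import *
show();go(414.5,271.8,86,70.7)"
```

```text
t 4.4 tcp [414.6 271.8 144.9] F [0.8 0.3 0.2] w 93.6 q [ 0.35 -0.06  2.    0.    1.2   0.69]
axes
 [[ 3.311e-01  9.436e-01  9.000e-04]
 [ 9.436e-01 -3.311e-01  1.200e-03]
 [ 1.400e-03  4.000e-04 -1.000e+00]]
row [ 0.0004 -0.0014 -0.0006] [-0.1 -0.1 58.9] dist 58.9
```

Settled and on axis. Descending, then closing.

Emit:
send_rows --commands '[[[0,-0.001,0,0,0,12,94],[0,-0.001,0,0,0,26,94],[0,-0.001,0,0,0,42,94],[0,-0.001,0,0,0,54,94],[0,-0.001,0,0,0,59,94]]]'

```text
time: 4.9
tcp_pos: [0.413, 0.2712, 0.0832]
tool_rot: [-0.001, 0.816, 0.578, -0.002]
wrist_force: [0.5, -0.3, -0.6]
gripper_width: 0.0939
```

Emit:
send_rows --commands '[[[0,0,0,0,0,0,60],[0,0,0,0,0,0,45],[0,0,0,0,0,0,40],[0,0,0,0,0,0,38],[0,0,0,0,0,0,36]]]' --squeeze 20

```text
time: 5.4
tcp_pos: [0.4148, 0.2719, 0.0861]
tool_rot: [0.0, 0.816, 0.578, 0.0]
wrist_force: [0.2, -0.1, 0.4]
gripper_width: 0.0572
```

Emit:
send_rows --commands '[[[0,0,0,0,0,0,30],[0,0,0,0,0,0,30],[0,0,0,0,0,0,30],[0,0,0,0,0,0,30],[0,0,0,0,0,0,30]]]' --squeeze 20

```text
time: 5.9
tcp_pos: [0.4145, 0.2718, 0.0857]
tool_rot: [-0.0, 0.816, 0.578, 0.0]
wrist_force: [0.2, -0.6, 0.9]
gripper_width: 0.0403
```

Run:
```python
from h import *
show()
p,d=env.capture('scene'); cv2.imwrite('pics/s5.png',p[:,:,::-1])
```

```text
t 5.9 tcp [414.5 271.8  85.7] F [ 0.2 -0.6  0.9] w 40.3 q [0.35 0.03 2.03 0.   1.08 0.69]
axes
 [[ 3.311e-01  9.436e-01  1.000e-04]
 [ 9.436e-01 -3.311e-01  1.000e-04]
 [ 2.000e-04  1.000e-04 -1.000e+00]]
```

View pics/s5.png

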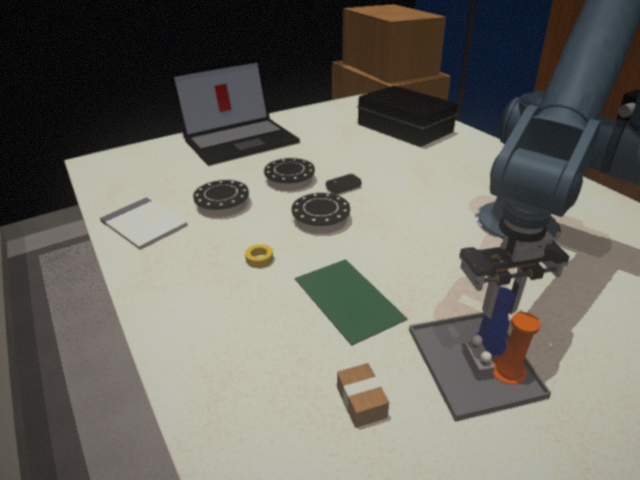

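Fingers are around the blue neck at about (495,300) and still closing (40 mm). I'll finish closing, then lift.

Emit:
send_rows --commands '[[[0,0,0,0,0,0,28],[0,0,0,0,0,0,28],[0,0,0,0,0,0,28],[0,0,0,0,0,0,28],[0,0,0,0,0,0,28]]]' --squeeze 20

```text
time: 6.45
tcp_pos: [0.4145, 0.2718, 0.0857]
tool_rot: [0.0, 0.816, 0.578, 0.0]
wrist_force: [-1.1, 0.2, 2.2]
gripper_width: 0.0401
```

Emit:
send_rows --commands '[[[0,0,0,0,0,-3,28],[0,0,0,0,0,-8,28],[0,0,0,0,0,-15,28],[0,0,0,0,0,-22,28],[0,0,0,0,0,-30,28]]]' --squeeze 20

```text
time: 6.95
tcp_pos: [0.4145, 0.2718, 0.1163]
tool_rot: [0.0, 0.816, 0.578, 0.0]
wrist_force: [0.3, -0.6, -1.9]
gripper_width: 0.04
```

Run:
```python
from h import *
show()
p,d=env.capture('scene'); cv2.imwrite('pics/s6.png',p[:,:,::-1]); crop(p[:,:,::-1],500,330,150,130,5,'pics/c_s6.png')
```

```text
t 6.95 tcp [414.5 271.8 116.3] F [ 0.3 -0.6 -1.9] w 40.0 q [ 0.35 -0.02  2.02  0.    1.14  0.69]
axes
 [[ 3.311e-01  9.436e-01  1.000e-04]
 [ 9.436e-01 -3.311e-01  1.000e-04]
 [ 1.000e-04  1.000e-04 -1.000e+00]]
```

View pics/c_s6.png

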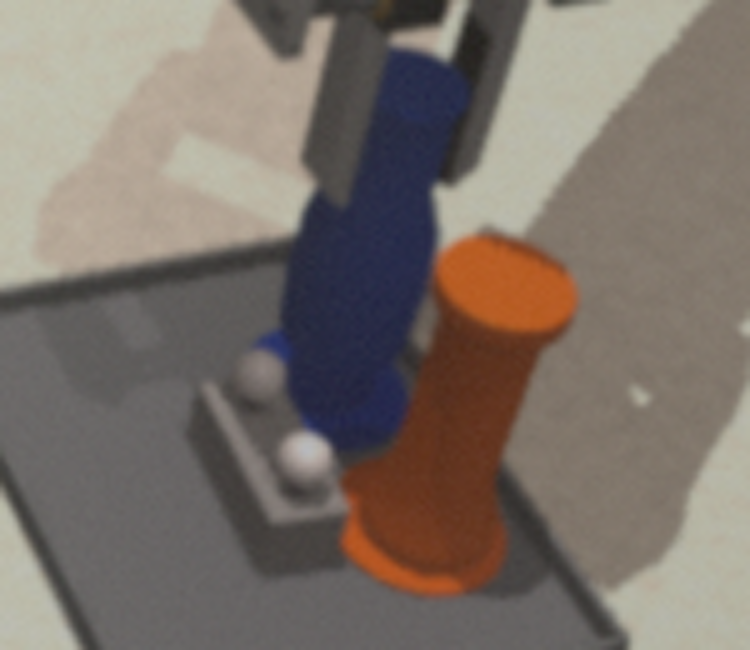

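Emit:
send_rows --commands '[[[0,0,0,0,0,-20,28],[0,0,0,-4,4,-45,28],[0,0,0,-14,14,-70,28],[0,0,0,-32,32,-90,28],[0,0,0,-55,55,-100,28]]]' --squeeze 20

```text
time: 7.5
tcp_pos: [0.4492, 0.2017, 0.2183]
tool_rot: [0.001, 0.815, 0.579, 0.002]
wrist_force: [0.5, -0.4, -1.5]
gripper_width: 0.0402
```

Emit:
send_rows --commands '[[[0,0,0,-25,25,-4,28],[0,0,0,-50,50,-8,28],[0,0,0,-75,75,-10,28],[0,0,0,-100,100,-10,28],[0,0,0,-125,125,-10,28]]]'

```text
time: 8.0
tcp_pos: [0.5252, 0.0409, 0.2261]
tool_rot: [0.0, 0.816, 0.578, 0.0]
wrist_force: [-0.5, 0.4, -1.4]
gripper_width: 0.04
```

Emit:
send_rows --commands '[[[0,0,0,-23,22,0,28],[0,0,0,-43,42,0,28],[0,0,0,-60,59,0,28],[0,0,0,-71,69,0,28],[0,0,0,-77,75,0,28]]]'

```text
time: 8.5
tcp_pos: [0.5702, -0.0561, 0.2256]
tool_rot: [-0.0, 0.816, 0.578, -0.0]
wrist_force: [1.0, 0.7, -1.3]
gripper_width: 0.0401
```

Emit:
send_rows --commands '[[[0,0,0,0,0,0,28],[0,0,0,0,0,0,28],[0,0,0,0,0,0,28],[0,0,0,0,0,0,28],[0,0,0,0,0,0,28]]]'

```text
time: 9.0
tcp_pos: [0.5698, -0.0546, 0.2257]
tool_rot: [0.0, 0.816, 0.579, 0.0]
wrist_force: [-0.4, 0.8, -1.6]
gripper_width: 0.0398
```

Run:
```python
from h import *
show(); go(570,-55,84,70.7)
import pickle
i=env.camera_info('wrist'); p,d=env.capture('wrist'); cv2.imwrite('pics/w7.png',p[:,:,::-1]); pickle.dump((i,d),open('pics/w7.pkl','wb'))
p,d=env.capture('scene'); cv2.imwrite('pics/s7.png',p[:,:,::-1])
```

```text
t 9.0 tcp [569.8 -54.6 225.7] F [-0.4  0.8 -1.6] w 39.8 q [-0.29  0.05  1.74  0.    1.35  0.04]
axes
 [[ 3.304e-01  9.438e-01  1.000e-04]
 [ 9.438e-01 -3.304e-01  0.000e+00]
 [ 1.000e-04  1.000e-04 -1.000e+00]]
row [ 0.0001 -0.0001  0.0001] [ -0.3   0.3 141.7] dist 141.7
```

View pics/w7.png

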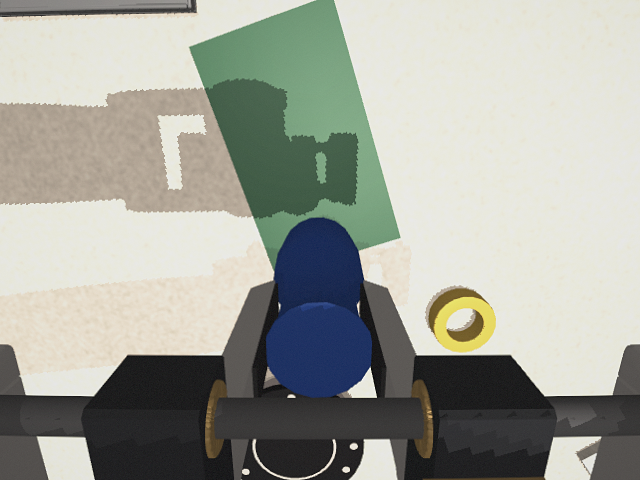

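View pics/s7.png

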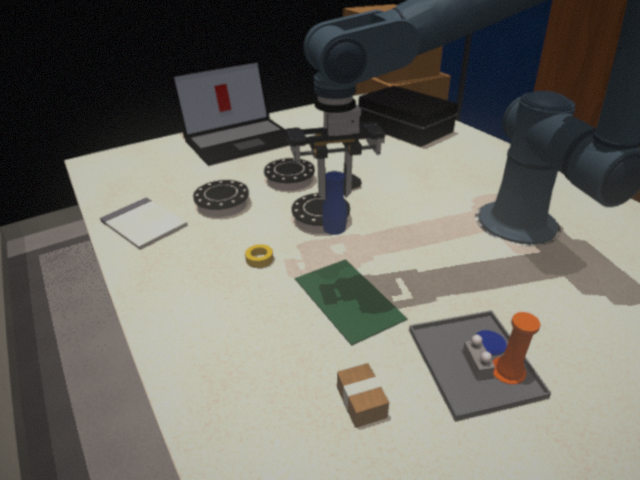

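Run:
```python
from h import *
import pickle
i,d=pickle.load(open('pics/w7.pkl','rb')); isc=env.camera_info('scene');it=env.camera_info('top')
print(1000*atz(i,400,238,.004),1000*atz(i,190,47,.004),1000*atz(i,333,0,.004))
for uv in [(295,281),(345,261),(405,317),(354,341)]: print(1000*atz(isc,*uv,.004))
print('tri', tri((it,320,220),(i,400,238)), tri((it,219,277),(i,190,47)))
```

```text
[ 639.95241614 -114.20751016    4.        ] [507.21802169 128.16511793   4.        ] [645.17103781 120.9426405    4.        ]
[ 645.1332872  -103.30530015    4.        ]
[ 506.36421205 -104.82277579    4.        ]
[508.06331748 122.66118206   4.        ]
[636.44885802 121.01079666   4.        ]
tri (array([ 0.63938795, -0.11547368, -0.00127004]), [1.2, 1.2]) (array([ 0.50555591,  0.12773283, -0.00254364]), [2.1, 2.1])
```

Emit:
send_rows --commands '[[[0,0,0,0,0,15,28],[0,0,0,0,0,40,28],[0,0,0,0,0,65,28],[0,0,0,0,0,90,28],[0,0,0,0,0,110,28]]]'

```text
time: 9.6
tcp_pos: [0.5687, -0.0548, 0.1127]
tool_rot: [-0.001, 0.816, 0.578, -0.001]
wrist_force: [-0.7, 0.2, -1.5]
gripper_width: 0.0401
```

Emit:
send_rows --commands '[[[0,0,0,0,0,12,28],[0,0,0,0,0,20,28],[0,0,0,0,0,25,28],[0,0,0,0,0,27,28],[0,0,0,0,0,28,28]]]'

```text
time: 10.1
tcp_pos: [0.5705, -0.0553, 0.0882]
tool_rot: [0.0, 0.816, 0.578, 0.0]
wrist_force: [-0.2, -0.2, -2.0]
gripper_width: 0.0401
```

Emit:
send_rows --commands '[[[0,0,0,0,0,1,28],[0,0,0,0,0,2,28],[0,0,0,0,0,3,28],[0,0,0,0,0,4,28],[0,0,0,0,0,4.5,28]]]'

```text
time: 10.6
tcp_pos: [0.5699, -0.0552, 0.0831]
tool_rot: [-0.0, 0.816, 0.578, -0.0]
wrist_force: [-0.2, -1.2, -1.3]
gripper_width: 0.0398
```

Run:
```python
from h import *
show()
p,d=env.capture('scene'); cv2.imwrite('pics/s8.png',p[:,:,::-1]); crop(p[:,:,::-1],330,230,150,130,5,'pics/c_s8.png')
```

```text
t 10.6 tcp [569.9 -55.2  83.1] F [-0.2 -1.2 -1.3] w 39.8 q [-0.29  0.21  1.84  0.    1.09  0.04]
axes
 [[ 0.3311  0.9436 -0.    ]
 [ 0.9436 -0.3311  0.    ]
 [ 0.     -0.     -1.    ]]
```

View pics/c_s8.png

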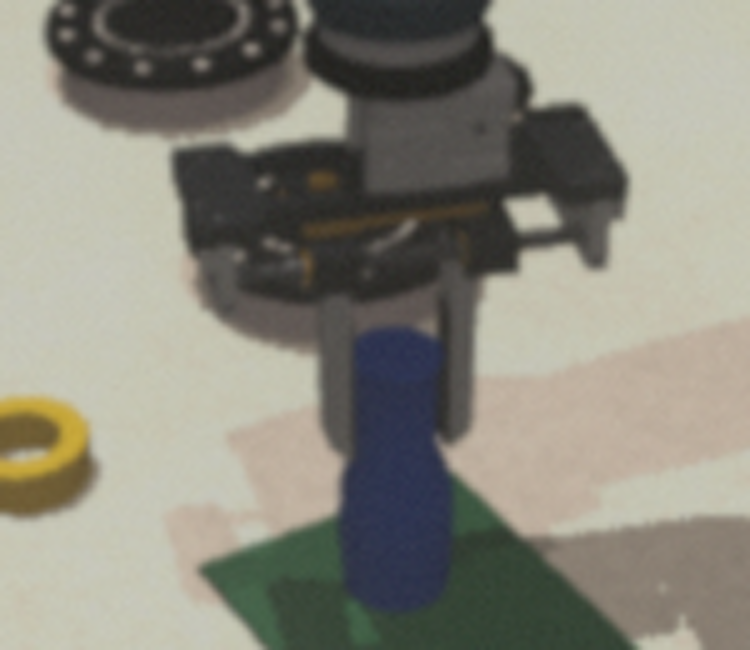

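Emit:
send_rows --commands '[[[0,0,0,0,0,0.3,28],[0,0,0,0,0,0.6,28],[0,0,0,0,0,0.8,28],[0,0,0,0,0,0.8,28],[0,0,0,0,0,0.8,28]]]'

```text
time: 11.15
tcp_pos: [0.5702, -0.0552, 0.0827]
tool_rot: [0.0, 0.816, 0.578, 0.0]
wrist_force: [-1.4, -0.0, 2.8]
gripper_width: 0.04
```

```bash
python3 -c "
from h import *
show()"
```

```text
t 11.15 tcp [570.2 -55.2  82.7] F [-1.4 -0.   2.8] w 40.0 q [-0.29  0.21  1.84  0.    1.09  0.04]
axes
 [[ 3.311e-01  9.436e-01  5.000e-04]
 [ 9.436e-01 -3.311e-01 -1.000e-04]
 [ 0.000e+00  5.000e-04 -1.000e+00]]
```

Emit:
send_rows --commands '[[[0,0,0,0,0,0,42],[0,0,0,0,0,0,46],[0,0,0,0,0,0,55],[0,0,0,0,0,0,70],[0,0,0,0,0,0,94]]]'

```text
time: 11.65
tcp_pos: [0.5699, -0.0552, 0.0822]
tool_rot: [-0.0, 0.816, 0.578, -0.0]
wrist_force: [0.8, -0.6, -0.0]
gripper_width: 0.0667
```

Emit:
send_rows --commands '[[[0,0,0,0,0,0,94],[0,0,0,0,0,0,94],[0,0,0,0,0,0,94],[0,0,0,0,0,0,94],[0,0,0,0,0,-1,94]]]'

```text
time: 12.15
tcp_pos: [0.5699, -0.0551, 0.0832]
tool_rot: [-0.0, 0.816, 0.578, -0.0]
wrist_force: [-0.2, -0.5, -0.2]
gripper_width: 0.094
```

Emit:
send_rows --commands '[[[0,0,0,0,0,-15,94],[0,0,0,0,0,-45,94],[0,0,0,0,0,-85,94],[0,0,0,0,0,-120,94],[0,0,0,0,0,-145,94]]]'

```text
time: 12.65
tcp_pos: [0.571, -0.0554, 0.2328]
tool_rot: [0.002, 0.816, 0.578, 0.001]
wrist_force: [0.6, -0.6, -0.4]
gripper_width: 0.0942
```

Run:
```python
from h import *
show(); go(436.9,341.1,210,70.7)
p,d=env.capture('scene'); cv2.imwrite('pics/s9.png',p[:,:,::-1])
```

```text
t 12.65 tcp [571.  -55.4 232.8] F [ 0.6 -0.6 -0.4] w 94.2 q [-0.29  0.04  1.73  0.    1.36  0.04]
axes
 [[ 3.310e-01  9.436e-01  4.600e-03]
 [ 9.436e-01 -3.310e-01 -1.400e-03]
 [ 2.000e-04  4.800e-03 -1.000e+00]]
row [ 0.0048 -0.0002 -0.0006] [ 329.8 -257.9   21.6] dist 419.2
```

View pics/s9.png

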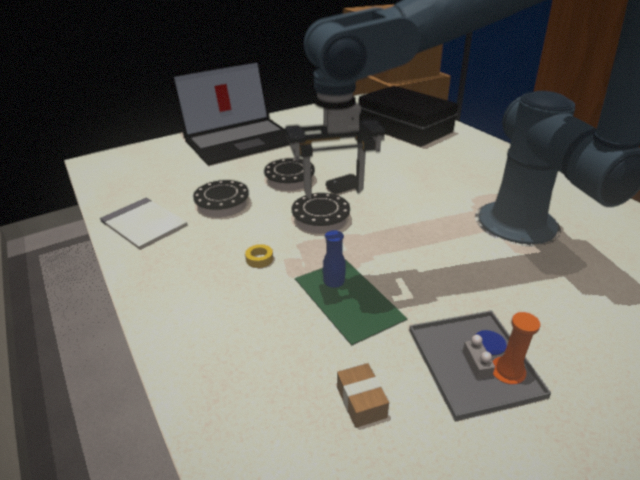

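Blue stands upright on the mat at scene (334,262). Next is orange.

Emit:
send_rows --commands '[[[0,0,0,20,-16,0,94],[0,0,0,55,-43,0,94],[0,0,0,94,-73,0,94],[0,0,0,133,-103,0,94],[0,0,0,170,-132,0,94]]]'

```text
time: 13.2
tcp_pos: [0.5008, 0.1506, 0.229]
tool_rot: [0.0, 0.816, 0.578, 0.0]
wrist_force: [0.2, -0.2, 0.4]
gripper_width: 0.0938
```

Emit:
send_rows --commands '[[[0,0,0,39,-30,0,94],[0,0,0,78,-61,0,94],[0,0,0,115,-90,0,94],[0,0,0,145,-113,10,94],[0,0,0,160,-125,23,94]]]'

```text
time: 13.7
tcp_pos: [0.4359, 0.3442, 0.2065]
tool_rot: [-0.0, 0.815, 0.58, 0.001]
wrist_force: [0.6, -0.5, 0.6]
gripper_width: 0.094
```

Emit:
send_rows --commands '[[[0,0,0,0,0,0,94],[0,0,0,0,0,0,94],[0,0,0,0,0,0,94],[0,0,0,0,0,0,94],[0,0,0,0,0,0,94]]]'

```text
time: 14.2
tcp_pos: [0.4374, 0.3406, 0.2059]
tool_rot: [0.0, 0.816, 0.578, 0.0]
wrist_force: [-1.2, 0.0, -0.2]
gripper_width: 0.0941
```

Run:
```python
from h import *
show(); go(436.9,341.1,75,70.7)
import pickle
i=env.camera_info('wrist'); p,d=env.capture('wrist'); cv2.imwrite('pics/w10.png',p[:,:,::-1]); pickle.dump((i,d),open('pics/w10.pkl','wb'))
```

```text
t 14.2 tcp [437.4 340.6 205.9] F [-1.2  0.  -0.2] w 94.1 q [ 0.46  0.02  1.8  -0.    1.32  0.8 ]
axes
 [[ 3.326e-01  9.431e-01  9.000e-04]
 [ 9.431e-01 -3.326e-01  4.000e-04]
 [ 7.000e-04  7.000e-04 -1.000e+00]]
row [ 0.0007 -0.0007 -0.0022] [  0.2  -0.8 130.9] dist 130.9
```

View pics/w10.png

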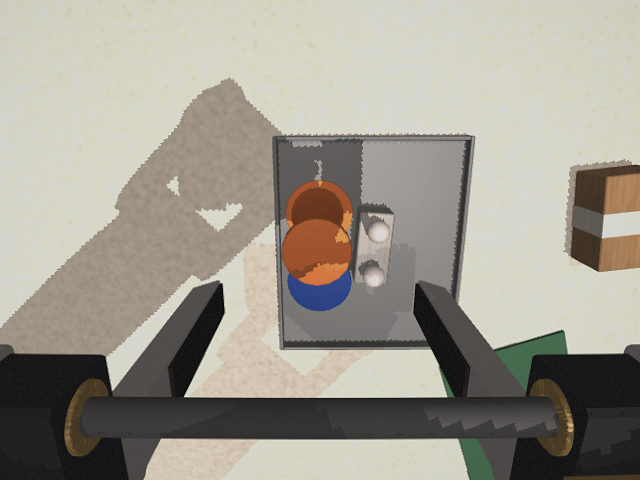

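Run:
```python
from h import *
import pickle
i,d=pickle.load(open('pics/w10.pkl','rb')); i4,_=pickle.load(open('pics/w4.pkl','rb'))
print(1000*atz(i,317,252,.133), tri((i,317,252),(i4,220+377.5/4-.5,90+195.5/4-.5)))
```

```text
[436.67878862 341.17224774 133.        ] (array([0.43696828, 0.34160579, 0.13453305]), [0.1, 0.1])
```

Emit:
send_rows --commands '[[[0,0,-0.002,0,-0.5,15,94],[0,0,-0.002,0,-0.8,40,94],[0,0,-0.002,0,-0.8,65,94],[0,0,-0.002,0,-0.8,90,94],[0,0,-0.002,0,-0.8,108,94]]]'

```text
time: 14.75
tcp_pos: [0.4347, 0.3408, 0.0943]
tool_rot: [-0.0, 0.815, 0.579, -0.002]
wrist_force: [-0.2, -0.3, 0.2]
gripper_width: 0.0945
```

Emit:
send_rows --commands '[[[0,0,0,0,0,10,94],[0,0,0,0,0,18,94],[0,0,0,0,0,23,94],[0,0,0,0,0,25,94],[0,0,0,0,0,25,94]]]'

```text
time: 15.25
tcp_pos: [0.4363, 0.3417, 0.0727]
tool_rot: [0.0, 0.815, 0.579, 0.0]
wrist_force: [-0.2, -0.1, 0.4]
gripper_width: 0.094
```

```bash
python3 -c "
from h import *
show();go(436.9,341.3,73,70.7)"
```

```text
t 15.25 tcp [436.3 341.7  72.7] F [-0.2 -0.1  0.4] w 94.0 q [0.46 0.18 1.89 0.   1.06 0.8 ]
axes
 [[ 3.292e-01  9.442e-01  6.000e-04]
 [ 9.442e-01 -3.292e-01  4.000e-04]
 [ 5.000e-04  5.000e-04 -1.000e+00]]
row [ 0.0005 -0.0005  0.0013] [-0.2  0.7 -0.3] dist 0.8
```

Emit:
send_rows --commands '[[[0,0,0,0,0,0,60],[0,0,0,0,0,0,50],[0,0,0,0,0,0,45],[0,0,0,0,0,0,42],[0,0,0,0,0,0,40]]]' --squeeze 20

```text
time: 15.75
tcp_pos: [0.436, 0.3416, 0.0724]
tool_rot: [0.0, 0.815, 0.579, 0.0]
wrist_force: [-0.1, 0.0, 0.5]
gripper_width: 0.0572
```

Emit:
send_rows --commands '[[[0,0,0,0,0,0,28],[0,0,0,0,0,0,28],[0,0,0,0,0,0,28],[0,0,0,0,0,0,28],[0,0,0,0,0,0,28]]]'

```text
time: 16.25
tcp_pos: [0.436, 0.3416, 0.0723]
tool_rot: [0.0, 0.815, 0.579, 0.0]
wrist_force: [0.3, 0.1, 0.8]
gripper_width: 0.0468
```

Emit:
send_rows --commands '[[[0,0,0,0,0,0,28],[0,0,0,0,0,0,28],[0,0,0,0,0,0,28],[0,0,0,0,0,0,28],[0,0,0,0,0,0,28]]]'

```text
time: 16.75
tcp_pos: [0.436, 0.3416, 0.0723]
tool_rot: [0.0, 0.815, 0.579, 0.0]
wrist_force: [0.2, -0.6, -0.1]
gripper_width: 0.0469
```

Emit:
send_rows --commands '[[[0,0,0,0,0,-3,28],[0,0,0,0,0,-8,28],[0,0,0,0,0,-15,28],[0,0,0,0,0,-22,28],[0,0,0,0,0,-30,28]]]'

```text
time: 17.25
tcp_pos: [0.436, 0.3416, 0.103]
tool_rot: [0.0, 0.815, 0.579, 0.0]
wrist_force: [-0.1, -0.0, -2.7]
gripper_width: 0.0469
```

Run:
```python
from h import *
show()
p,d=env.capture('scene'); cv2.imwrite('pics/s11.png',p[:,:,::-1]); crop(p[:,:,::-1],500,330,150,130,5,'pics/c_s11.png')
```

```text
t 17.25 tcp [436.  341.6 103. ] F [-0.1 -0.  -2.7] w 46.9 q [ 0.46  0.14  1.88 -0.    1.12  0.8 ]
axes
 [[ 3.292e-01  9.443e-01  1.000e-04]
 [ 9.443e-01 -3.292e-01  0.000e+00]
 [ 1.000e-04  1.000e-04 -1.000e+00]]
```

View pics/c_s11.png

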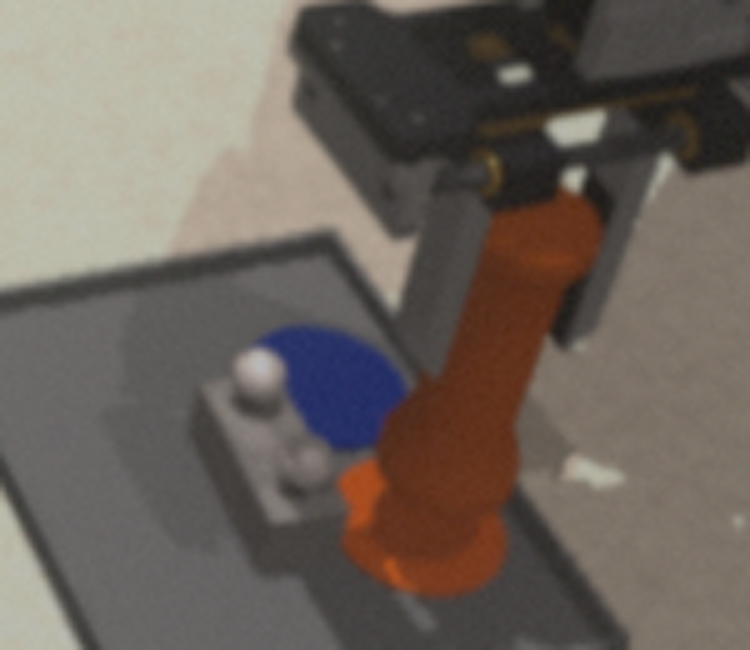

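Emit:
send_rows --commands '[[[0,0,0,0,0,-20,28],[0,0,0,-2,2,-45,28],[0,0,0,-8,8,-70,28],[0,0,0,-20,20,-90,28],[0,0,0,-38,38,-105,28]]]'

```text
time: 17.8
tcp_pos: [0.4597, 0.2935, 0.2094]
tool_rot: [0.0, 0.815, 0.58, 0.001]
wrist_force: [0.0, 0.1, -2.3]
gripper_width: 0.047
```

Emit:
send_rows --commands '[[[0,0,0,-20,20,-5,28],[0,0,0,-40,40,-7,28],[0,0,0,-60,60,-7,28],[0,0,0,-80,80,-7,28],[0,0,0,-100,100,-7,28]]]'

```text
time: 18.3
tcp_pos: [0.5212, 0.1648, 0.2147]
tool_rot: [0.0, 0.815, 0.579, 0.0]
wrist_force: [1.2, -0.3, -2.3]
gripper_width: 0.047
```

Emit:
send_rows --commands '[[[0,0,0,-20,20,0,28],[0,0,0,-40,40,0,28],[0,0,0,-57,57,0,28],[0,0,0,-70,70,0,28],[0,0,0,-79,79.5,0,28]]]'

```text
time: 18.8
tcp_pos: [0.5703, 0.064, 0.2144]
tool_rot: [0.0, 0.815, 0.579, 0.0]
wrist_force: [0.2, -0.2, -1.9]
gripper_width: 0.0471
```

Emit:
send_rows --commands '[[[0,0,0,0,0,0,28],[0,0,0,0,0,0,28],[0,0,0,0,0,0,28],[0,0,0,0,0,0,28],[0,0,0,0,0,0,28]]]'

```text
time: 19.3
tcp_pos: [0.5697, 0.0657, 0.2143]
tool_rot: [-0.0, 0.815, 0.579, 0.0]
wrist_force: [0.1, -0.3, -1.7]
gripper_width: 0.0467
```

Run:
```python
from h import *
show()
p,d=env.capture('scene'); cv2.imwrite('pics/s12.png',p[:,:,::-1])
p,d=env.capture('wrist'); cv2.imwrite('pics/w12.png',p[:,:,::-1])
```

```text
t 19.3 tcp [569.7  65.7 214.3] F [ 0.1 -0.3 -1.7] w 46.7 q [-0.08  0.06  1.75  0.    1.33  0.25]
axes
 [[ 3.284e-01  9.446e-01 -0.000e+00]
 [ 9.446e-01 -3.284e-01  1.000e-04]
 [ 1.000e-04 -1.000e-04 -1.000e+00]]
```

View pics/s12.png

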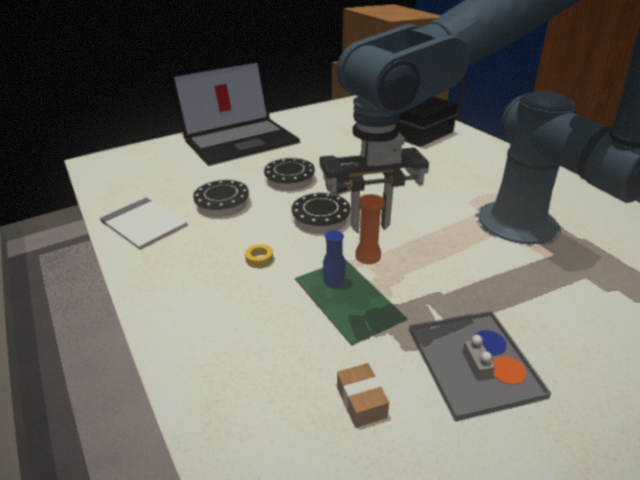

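View pics/w12.png

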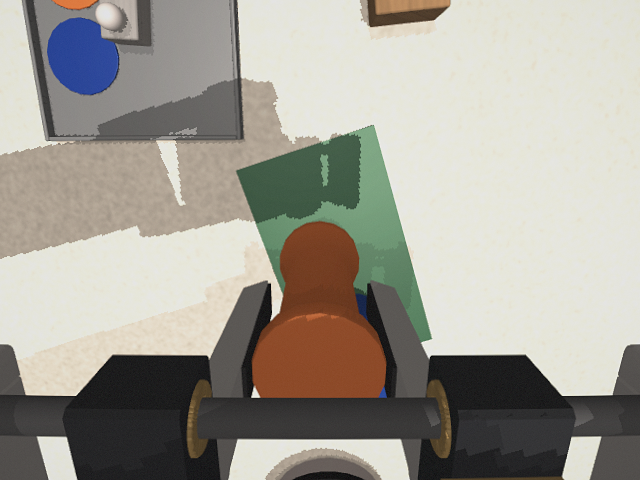

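Emit:
send_rows --commands '[[[0,0,0,0,0,15,28],[0,0,0,0,0,40,28],[0,0,0,0,0,65,28],[0,0,0,0,0,90,28],[0,0,0,0,0,112,28]]]'

```text
time: 19.9
tcp_pos: [0.5688, 0.0651, 0.0997]
tool_rot: [-0.001, 0.815, 0.579, -0.001]
wrist_force: [0.6, 0.0, -2.3]
gripper_width: 0.047
```

Emit:
send_rows --commands '[[[0,0,0,0,0,12,28],[0,0,0,0,0,20,28],[0,0,0,0,0,25,28],[0,0,0,0,0,27,28],[0,0,0,0,0,28,28]]]'

```text
time: 20.4
tcp_pos: [0.5705, 0.065, 0.075]
tool_rot: [0.0, 0.815, 0.579, 0.001]
wrist_force: [-0.4, 0.1, -2.6]
gripper_width: 0.0471
```

Emit:
send_rows --commands '[[[0,0,0,0,0,1,28],[0,0,0,0,0,2,28],[0,0,0,0,0,3,28],[0,0,0,0,0,3.5,28],[0,0,0,0,0,3.5,28]]]'

```text
time: 20.9
tcp_pos: [0.5699, 0.0651, 0.0708]
tool_rot: [-0.0, 0.815, 0.579, -0.0]
wrist_force: [-0.2, 0.2, -2.6]
gripper_width: 0.0467
```

Emit:
send_rows --commands '[[[0,0,0,0,0,0.5,28],[0,0,0,0,0,0.8,28],[0,0,0,0,0,1.2,28],[0,0,0,0,0,1.2,28],[0,0,0,0,0,1.2,28]]]'

```text
time: 21.4
tcp_pos: [0.5699, 0.0651, 0.0696]
tool_rot: [-0.0, 0.815, 0.579, -0.0]
wrist_force: [0.6, -1.1, -1.5]
gripper_width: 0.0465
```

Emit:
send_rows --commands '[[[0,0,0,0,0,0.3,28],[0,0,0,0,0,0.5,28],[0,0,0,0,0,0.7,28],[0,0,0,0,0,0.7,28],[0,0,0,0,0,0.7,28]]]'

```text
time: 21.9
tcp_pos: [0.5701, 0.0651, 0.0693]
tool_rot: [0.0, 0.815, 0.579, 0.0]
wrist_force: [-1.0, -0.3, 2.3]
gripper_width: 0.047
```

Contact: Fz went from -2.6 to +2.3 N. Releasing gradually.

Emit:
send_rows --commands '[[[0,0,0,0,0,0,49],[0,0,0,0,0,0,52],[0,0,0,0,0,0,60],[0,0,0,0,0,0,75],[0,0,0,0,0,0,94]]]'

```text
time: 22.4
tcp_pos: [0.5699, 0.0651, 0.0689]
tool_rot: [0.0, 0.815, 0.579, 0.0]
wrist_force: [0.7, -0.7, -0.5]
gripper_width: 0.0724
```

Emit:
send_rows --commands '[[[0,0,0,0,0,0,94],[0,0,0,0,0,0,94],[0,0,0,0,0,0,94],[0,0,0,0,0,0,94],[0,0,0,0,0,-1,94]]]'

```text
time: 22.9
tcp_pos: [0.5698, 0.0651, 0.0698]
tool_rot: [-0.0, 0.815, 0.579, -0.0]
wrist_force: [0.1, -0.4, -0.7]
gripper_width: 0.0941
```

Emit:
send_rows --commands '[[[0,0,0,0,0,-15,94],[0,0,0,0,0,-45,94],[0,0,0,0,0,-85,94],[0,0,0,0,0,-120,94],[0,0,0,0,0,-145,94]]]'

```text
time: 23.4
tcp_pos: [0.571, 0.065, 0.2193]
tool_rot: [0.002, 0.815, 0.579, 0.002]
wrist_force: [0.2, -0.5, -0.0]
gripper_width: 0.0939
```

Run:
```python
from h import *
show(); go(476.4,295.9,200,67.9)
p,d=env.capture('scene'); cv2.imwrite('pics/s13.png',p[:,:,::-1])
```

```text
t 23.4 tcp [571.   65.  219.3] F [ 0.2 -0.5 -0. ] w 93.9 q [-0.08  0.06  1.74  0.    1.34  0.25]
axes
 [[ 3.292e-01  9.443e-01  4.800e-03]
 [ 9.443e-01 -3.292e-01 -4.000e-04]
 [ 1.200e-03  4.600e-03 -1.000e+00]]
row [ 0.0046 -0.0013  0.0503] [ 186.8 -165.4   18.8] dist 250.2
```

View pics/s13.png

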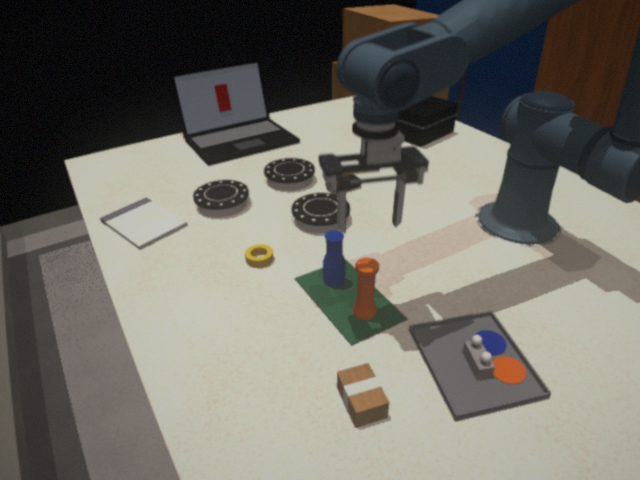

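Both vases stand upright on the mat: blue at (334,262), orange at (366,290). Now the gauge.

Emit:
send_rows --commands '[[[0,0,0.05,20,-17,0,94],[0,0,0.05,55,-48,0,94],[0,0,0.05,92,-80,2,94],[0,0,0.05,128,-112,4,94],[0,0,0.05,158,-139,4,94]]]'

```text
time: 23.95
tcp_pos: [0.4893, 0.2619, 0.2112]
tool_rot: [-0.0, 0.829, 0.559, 0.0]
wrist_force: [0.4, -0.6, -0.0]
gripper_width: 0.0943
```

Emit:
send_rows --commands '[[[0,0,0,19,-17,0,94],[0,0,0,28,-25,0,94],[0,0,0,30,-27,0,94],[0,0,0,30,-27,0,94],[0,0,0,30,-27,0,94]]]'

```text
time: 24.45
tcp_pos: [0.4775, 0.2969, 0.211]
tool_rot: [0.0, 0.83, 0.558, -0.0]
wrist_force: [0.1, 0.7, -0.5]
gripper_width: 0.094
```

Emit:
send_rows --commands '[[[0,0,0,0,0,0,94],[0,0,0,0,0,0,94],[0,0,0,0,0,0,94],[0,0,0,0,0,0,94],[0,0,0,0,0,0,94]]]'

```text
time: 24.95
tcp_pos: [0.477, 0.2979, 0.2109]
tool_rot: [-0.0, 0.83, 0.558, 0.0]
wrist_force: [-0.3, -0.2, 0.7]
gripper_width: 0.0938
```

Run:
```python
from h import *
show(); go(476.4,295.9,100,67.9)
import pickle
i=env.camera_info('wrist'); p,d=env.capture('wrist'); b=p[:,:,::-1].copy(); cv2.imwrite('pics/w14.png',b); pickle.dump((i,d),open('pics/w14.pkl','wb'))
crop(b,320,210,200,200,4,'pics/c_w14.png') # origin 220,110
```

```text
t 24.95 tcp [477.  297.9 210.9] F [-0.3 -0.2  0.7] w 93.8 q [0.36 0.04 1.78 0.   1.33 0.74]
axes
 [[ 0.3762  0.9265  0.    ]
 [ 0.9265 -0.3762  0.    ]
 [ 0.      0.     -1.    ]]
row [ 0.     -0.      0.0001] [ -2.1   0.2 110.9] dist 110.9
```

View pics/c_w14.png

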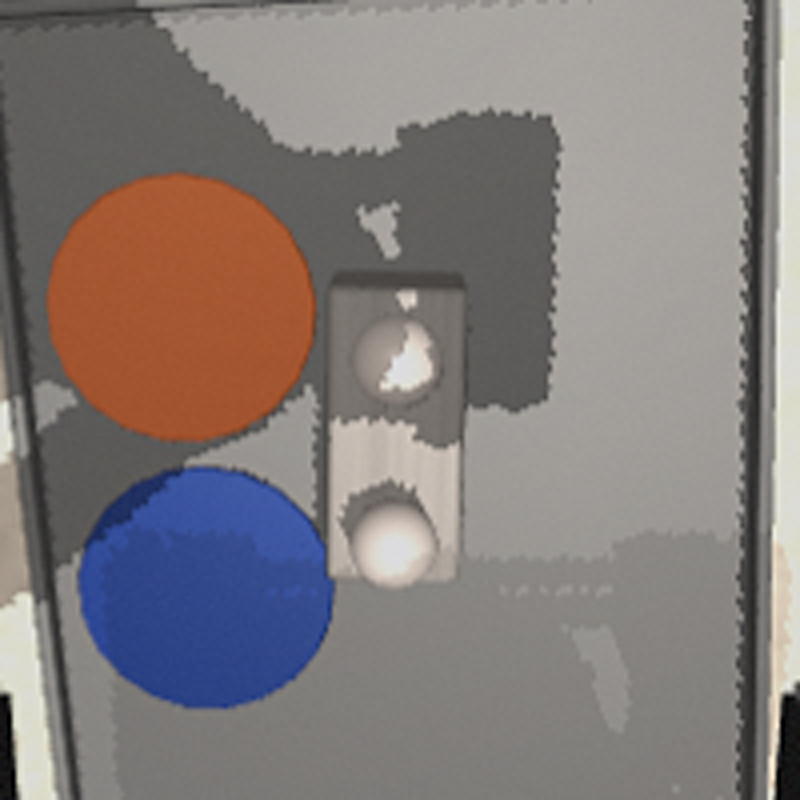

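Run:
```python
from h import *
import pickle
i,d=pickle.load(open('pics/w14.pkl','rb')); i4,_=pickle.load(open('pics/w4.pkl','rb'))
W=lambda x,y:(i,220+(x+.5)/4-.5,110+(y+.5)/4-.5)
W4=lambda x,y:(i4,220+(x+.5)/4-.5,90+(y+.5)/4-.5)
for n,a,b,z in [('bl',(397,360),(640,227),.048),('br',(393,543),(620,424),.048)]:
    X=tri(W(*a),W4(*b)); print(n,np.round(1000*X[0],1),X[1],np.round(atz(*W(*a),z)*1000,1))
c=np.array([1000*atz(*W(*p),.034) for p in [(331,287),(465,287),(460,579),(329,578)]]); print(np.round(c,1),c.mean(0))
b=cv2.imread('pics/w14.png'); h=cv2.cvtColor(b,cv2.COLOR_BGR2HSV)
for n,lo,hi in [('orange',(0,120,60),(20,255,255)),('blue',(105,120,40),(130,255,255))]:
    m=cv2.inRange(h,lo,hi); cs,_=cv2.findContours(m,cv2.RETR_EXTERNAL,cv2.CHAIN_APPROX_NONE)
    cs=[k for k in cs if 200<k[:,0,0].mean()<330 and k[:,0,1].mean()<330]
    k=max(cs,key=cv2.contourArea); 
    P=np.array([atz(i,float(u),float(v),.007)[:2]*1000 for u,v in k[:,0]])
    A=np.c_[2*P,np.ones(len(P))]; s=np.linalg.lstsq(A,(P**2).sum(1),rcond=None)[0]; print(n,s[:2],'r',np.sqrt(s[2]+s[0]**2+s[1]**2), len(k))
```

```text
bl [484.4 315.1  48.3] [0.1, 0.1] [484.4 315.2  48. ]
br [468.1 277.5  50.8] [0.1, 0.1] [467.8 276.8  48. ]
[[475.9 333.7  34. ]
 [503.8 322.4  34. ]
 [477.5 258.6  34. ]
 [448.8 270.4  34. ]] [476.48453738 296.28197414  34.        ]
orange [437.5345712  339.13658357] r 32.138331751533386 187
blue [413.95265816 271.32632917] r 31.78536838965807 173
```

Emit:
send_rows --commands '[[[0,0,0.012,-1,0,15,80],[0,0,0.012,-2,0,40,65],[0,0,0.012,-2,-0.2,65,60],[0,0,0.012,-2,-0.2,90,60],[0,0,0.012,-2,-0.2,110,60]]]' --squeeze 30

```text
time: 25.5
tcp_pos: [0.4747, 0.2957, 0.0981]
tool_rot: [-0.0, 0.833, 0.553, -0.001]
wrist_force: [-0.2, 0.4, 0.6]
gripper_width: 0.0606
```

Emit:
send_rows --commands '[[[0,0,0,0,0,0,60],[0,0,0,0,0,0,60],[0,0,0,0,0,0,60],[0,0,0,0,0,0,60],[0,0,0,0,0,0,60]]]'

```text
time: 26.0
tcp_pos: [0.4767, 0.2965, 0.102]
tool_rot: [0.0, 0.833, 0.554, 0.001]
wrist_force: [-0.9, 0.6, -0.0]
gripper_width: 0.0599
```

Run:
```python
from h import *
show(); go(476.4,296.1,11,67.2)
p,d=env.capture('wrist'); b=p[:,:,::-1].copy(); cv2.imwrite('pics/w15.png',b)
```

```text
t 26.0 tcp [476.7 296.5 102. ] F [-0.9  0.6 -0. ] w 59.9 q [ 0.35  0.16  1.86 -0.    1.12  0.75]
axes
 [[ 3.871e-01  9.221e-01  1.900e-03]
 [ 9.221e-01 -3.871e-01  7.000e-04]
 [ 1.400e-03  1.400e-03 -1.000e+00]]
row [ 0.0014 -0.0014  0.0005] [-0.6 -0.2 91. ] dist 91.0
```

View pics/w15.png

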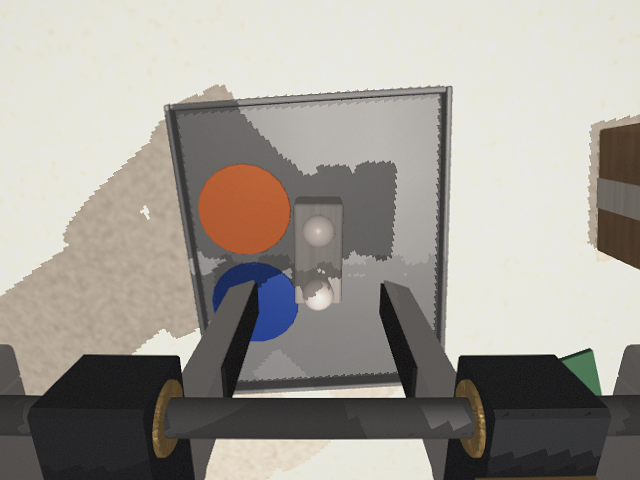

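Aligned: the gauge is centred between the fingers and both pads are visible. Descending 90 mm.

Emit:
send_rows --commands '[[[0,0,0,-0.2,0,12,60],[0,0,0,-0.3,0,28,60],[0,0,0,-0.3,0,45,60],[0,0,0,-0.3,0,62,60],[0,0,0,-0.3,0,74,60]]]'

```text
time: 26.55
tcp_pos: [0.4749, 0.2955, 0.0249]
tool_rot: [-0.0, 0.833, 0.554, -0.001]
wrist_force: [-0.7, -0.3, 0.7]
gripper_width: 0.0601
```

Emit:
send_rows --commands '[[[0,0,0,0,0,6,60],[0,0,0,0,0,11,60],[0,0,0,0,0,14,60],[0,0,0,0,0,16,60],[0,0,0,0,0,16,60]]]'

```text
time: 27.05
tcp_pos: [0.4761, 0.296, 0.0111]
tool_rot: [0.0, 0.833, 0.554, 0.0]
wrist_force: [-0.2, 0.0, -0.1]
gripper_width: 0.0599
```

Run:
```python
from h import *
show(); go(476.4,296.1,11,67.2)
```

```text
t 27.05 tcp [476.1 296.   11.1] F [-0.2  0.  -0.1] w 59.9 q [0.35 0.3  1.89 0.   0.95 0.75]
axes
 [[ 3.871e-01  9.220e-01  5.000e-04]
 [ 9.220e-01 -3.871e-01  2.000e-04]
 [ 3.000e-04  3.000e-04 -1.000e+00]]
row [ 0.0003 -0.0003  0.0004] [0.2 0.2 0.1] dist 0.3
```

Emit:
send_rows --commands '[[[0,0,0,0,0,0,50],[0,0,0,0,0,0,42],[0,0,0,0,0,0,38],[0,0,0,0,0,0,34],[0,0,0,0,0,0,31]]]' --squeeze 30

```text
time: 27.55
tcp_pos: [0.476, 0.2959, 0.011]
tool_rot: [0.0, 0.833, 0.554, 0.0]
wrist_force: [0.2, 0.2, -0.3]
gripper_width: 0.0318
```

Emit:
send_rows --commands '[[[0,0,0,0,0,0,25],[0,0,0,0,0,0,25],[0,0,0,0,0,0,25],[0,0,0,0,0,0,25],[0,0,0,0,0,0,25]]]'

```text
time: 28.05
tcp_pos: [0.476, 0.2959, 0.011]
tool_rot: [0.0, 0.833, 0.554, 0.0]
wrist_force: [-0.4, -0.2, 1.3]
gripper_width: 0.0319
```

Emit:
send_rows --commands '[[[0,0,0,0,0,-2,25],[0,0,0,0,0,-7,25],[0,0,0,0,0,-14,25],[0,0,0,0,0,-22,25],[0,0,0,0,0,-30,25]]]'

```text
time: 28.55
tcp_pos: [0.4759, 0.296, 0.0417]
tool_rot: [0.0, 0.833, 0.554, 0.0]
wrist_force: [-0.5, 0.3, -3.1]
gripper_width: 0.032
```

Run:
```python
from h import *
show()
p,d=env.capture('scene'); crop(p[:,:,::-1],490,350,150,130,5,'pics/c_s16.png')
```

```text
t 28.55 tcp [475.9 296.   41.7] F [-0.5  0.3 -3.1] w 32.0 q [0.35 0.25 1.89 0.   1.01 0.75]
axes
 [[ 3.870e-01  9.221e-01  2.000e-04]
 [ 9.221e-01 -3.870e-01  1.000e-04]
 [ 2.000e-04  2.000e-04 -1.000e+00]]
```

View pics/c_s16.png

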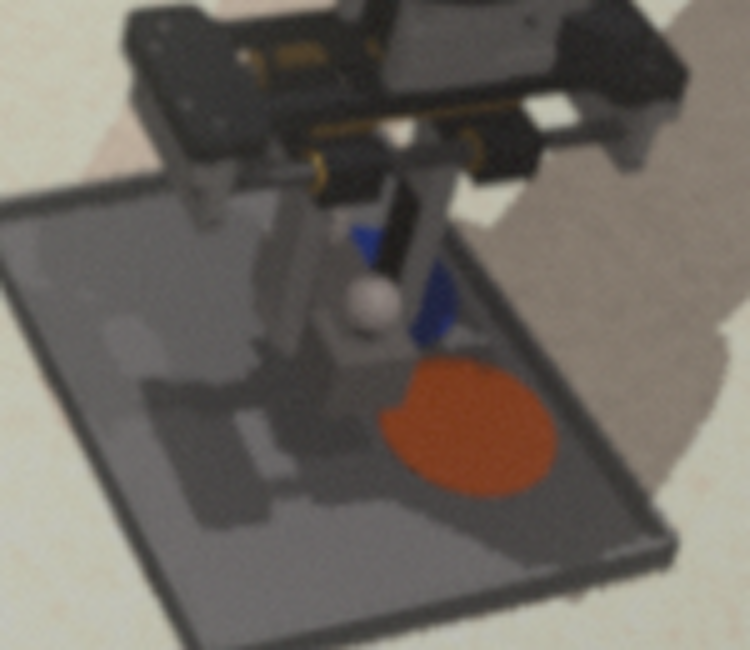

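Emit:
send_rows --commands '[[[0,0,0,0,0,-20,25],[0,0,0,0,0,-50,25],[0,0,0,0,0,-85,25],[0,0,0,-5,2,-120,25],[0,0,0,-15,6,-150,25]]]'

```text
time: 29.1
tcp_pos: [0.4758, 0.2801, 0.1933]
tool_rot: [0.0, 0.833, 0.554, 0.001]
wrist_force: [0.1, 0.9, -3.1]
gripper_width: 0.0318
```

Emit:
send_rows --commands '[[[0,0,0,-20,7,-15,25],[0,0,0,-47,17,-28,25],[0,0,0,-79,29,-32,25],[0,0,0,-112,42,-32,25],[0,0,0,-145,54,-32,25]]]'

```text
time: 29.6
tcp_pos: [0.469, 0.1239, 0.2235]
tool_rot: [0.0, 0.833, 0.554, 0.0]
wrist_force: [-0.1, -0.8, -4.7]
gripper_width: 0.0316
```

Emit:
send_rows --commands '[[[0,0,0,-33,12,0,25],[0,0,0,-66,25,0,25],[0,0,0,-99,37,0,25],[0,0,0,-132,50,0,25],[0,0,0,-165,62,0,25]]]'

```text
time: 30.1
tcp_pos: [0.4622, -0.0523, 0.2232]
tool_rot: [0.0, 0.833, 0.554, 0.0]
wrist_force: [0.4, -0.2, -4.1]
gripper_width: 0.0317
```

Emit:
send_rows --commands '[[[0,0,0,-33,12,0,25],[0,0,0,-66,25,0,25],[0,0,0,-99,37,0,25],[0,0,0,-132,50,0,25],[0,0,0,-165,62,0,25]]]'

```text
time: 30.6
tcp_pos: [0.4555, -0.2285, 0.2232]
tool_rot: [0.0, 0.833, 0.553, 0.0]
wrist_force: [0.8, 0.0, -3.1]
gripper_width: 0.0318
```

Run:
```python
from h import *
show(); go(453,-302,220,67.2)
```

```text
t 30.6 tcp [ 455.5 -228.5  223.2] F [ 0.8  0.  -3.1] w 31.8 q [-0.69 -0.11  1.89  0.    1.35 -0.29]
axes
 [[ 3.874e-01  9.219e-01  6.000e-04]
 [ 9.219e-01 -3.874e-01 -3.000e-04]
 [-0.000e+00  6.000e-04 -1.000e+00]]
row [0.0006 0.     0.0002] [-68.7  26.1   3.2] dist 73.6
```

Emit:
send_rows --commands '[[[0,0,0,-27,10,0,25],[0,0,0,-47,18,0,25],[0,0,0,-61,23,0,25],[0,0,0,-68,26,0,25],[0,0,0,-70,26,0,25]]]'

```text
time: 31.1
tcp_pos: [0.4527, -0.3019, 0.2229]
tool_rot: [-0.0, 0.833, 0.553, 0.0]
wrist_force: [1.6, 0.1, -2.9]
gripper_width: 0.0315
```

Emit:
send_rows --commands '[[[0,0,0,0,0,0,25],[0,0,0,0,0,0,25],[0,0,0,0,0,0,25],[0,0,0,0,0,0,25],[0,0,0,0,0,0,25]]]'

```text
time: 31.6
tcp_pos: [0.4528, -0.3014, 0.223]
tool_rot: [0.0, 0.833, 0.554, 0.0]
wrist_force: [0.0, -0.3, -4.4]
gripper_width: 0.0319
```

Run:
```python
from h import *
import pickle
show()
i=env.camera_info('wrist'); p,d=env.capture('wrist'); b=p[:,:,::-1].copy(); cv2.imwrite('pics/w17.png',b); pickle.dump((i,d),open('pics/w17.pkl','wb'))
```

```text
t 31.6 tcp [ 452.8 -301.4  223. ] F [ 0.  -0.3 -4.4] w 31.9 q [-0.8  -0.02  1.81  0.    1.35 -0.4 ]
axes
 [[ 3.867e-01  9.222e-01  1.000e-04]
 [ 9.222e-01 -3.867e-01 -1.000e-04]
 [-0.000e+00  1.000e-04 -1.000e+00]]
```

View pics/w17.png

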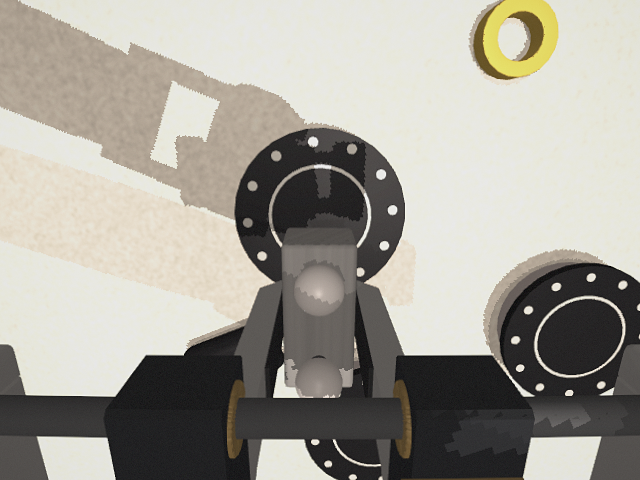

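Run:
```python
from h import *
import pickle
i,d=pickle.load(open('pics/w17.pkl','rb')); it=env.camera_info('top')
def fit(P):
    A=np.c_[2*P,np.ones(len(P))]; s=np.linalg.lstsq(A,(P**2).sum(1),rcond=None)[0]; return s[:2],np.sqrt(s[2]+s[0]**2+s[1]**2)
b=cv2.imread('pics/w17.png'); g=cv2.cvtColor(b,cv2.COLOR_BGR2GRAY)
dots=[(313,142),(352,149),(381,174),(392,210),(384,246),(361,272),(276,156),(252,186),(248,223),(262,256)]
ref=[]
for u,v in dots:
    w=g[v-7:v+8,u-7:u+8].astype(float); w=np.clip(w-np.percentile(w,60)-25,0,None); yy,xx=np.mgrid[-7:8,-7:8]; ref.append((u+(w*xx).sum()/w.sum(),v+(w*yy).sum()/w.sum()))
print(np.round(ref,1).tolist())
for z in (.03,.04,.05): print(z,*fit(np.array([atz(i,u,v,z)[:2]*1000 for u,v in ref])))
# top dots
t=cv2.imread('pics/top0.png'); tg=cv2.cvtColor(t,cv2.COLOR_BGR2GRAY)
T=lambda x,y:(345+(x+.5)/6-.5,244+(y+.5)/6-.5)
td=[(316,130),(407,132),(489,180),(536,262),(539,355),(493,436),(413,482),(319,481),(237,431),(190,347),(189,254),(236,174)]
for z in (.03,.04,.05): print('top',z,*fit(np.array([atz(it,*T(*p),z)[:2]*1000 for p in td])))
show()
```

```text
[[312.7, 141.3], [351.5, 148.5], [380.7, 174.0], [392.1, 209.6], [383.8, 245.2], [359.9, 271.7], [275.8, 155.5], [252.1, 185.5], [247.3, 222.2], [261.6, 255.6]]
0.03 [ 452.53509601 -304.25509756] 69.96391467673833
0.04 [ 453.40812102 -302.12619509] 68.08359369340405
0.05 [ 454.28114602 -299.99729261] 66.20327271007343
top 0.03 [ 453.45163723 -304.8450632 ] 68.65361578558057
top 0.04 [ 452.7811915  -302.80906024] 67.98042124967536
top 0.05 [ 452.11074577 -300.77305729] 67.30722671376698
t 31.65 tcp [ 452.8 -301.5  222.9] F [-0.6  0.6 -3.4] w 31.7 q [-0.8  -0.02  1.81  0.    1.35 -0.4 ]
axes
 [[ 0.3868  0.9222  0.    ]
 [ 0.9222 -0.3868  0.    ]
 [ 0.      0.     -1.    ]]
```

Emit:
send_rows --commands '[[[0,0,0,-0.7,0.7,15,25],[0,0,0,-0.7,0.7,45,25],[0,0,0,-0.7,0.7,80,25],[0,0,0,-0.7,0.7,115,25],[0,0,0,-0.7,0.7,142,25]]]'

```text
time: 32.15
tcp_pos: [0.4519, -0.3014, 0.0775]
tool_rot: [-0.002, 0.833, 0.554, -0.0]
wrist_force: [0.6, -0.7, -3.9]
gripper_width: 0.0317
```

Emit:
send_rows --commands '[[[0,0,0,0,0,14,25],[0,0,0,0,0,22,25],[0,0,0,0,0,26,25],[0,0,0,0,0,28,25],[0,0,0,0,0,28,25]]]'

```text
time: 32.65
tcp_pos: [0.4537, -0.3032, 0.0538]
tool_rot: [0.001, 0.833, 0.554, 0.0]
wrist_force: [0.1, 0.1, -3.2]
gripper_width: 0.0317
```

Emit:
send_rows --commands '[[[0,0,0,0,0,1,25],[0,0,0,0,0,2,25],[0,0,0,0,0,3,25],[0,0,0,0,0,4,25],[0,0,0,0,0,4.5,25]]]'

```text
time: 33.15
tcp_pos: [0.4531, -0.3026, 0.0483]
tool_rot: [-0.0, 0.833, 0.554, -0.0]
wrist_force: [-0.1, 0.3, -3.9]
gripper_width: 0.032
```

Run:
```python
from h import *
show()
p,d=env.capture('scene'); crop(p[:,:,::-1],330,200,150,130,5,'pics/c_s18.png')
```

```text
t 33.15 tcp [ 453.1 -302.6   48.3] F [-0.1  0.3 -3.9] w 32.0 q [-0.8   0.2   1.92 -0.    1.02 -0.4 ]
axes
 [[ 3.871e-01  9.220e-01 -1.000e-04]
 [ 9.220e-01 -3.871e-01  1.000e-04]
 [ 0.000e+00 -1.000e-04 -1.000e+00]]
```

View pics/c_s18.png

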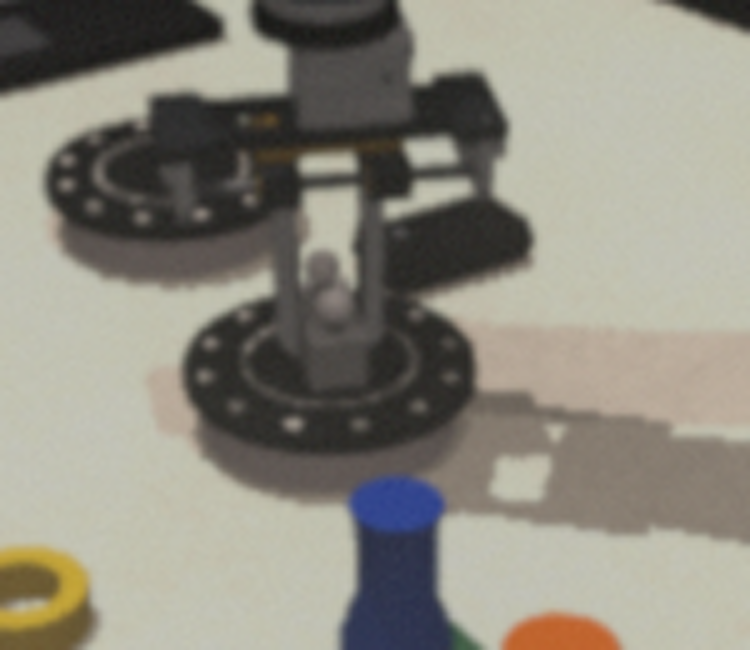

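Emit:
send_rows --commands '[[[0,0,0,0,0,0.3,25],[0,0,0,0,0,0.6,25],[0,0,0,0,0,0.9,25],[0,0,0,0,0,1.1,25],[0,0,0,0,0,1.1,25]]]'

```text
time: 33.7
tcp_pos: [0.4531, -0.3026, 0.0473]
tool_rot: [-0.0, 0.833, 0.554, 0.0]
wrist_force: [-0.2, -0.4, -3.0]
gripper_width: 0.0313
```

Emit:
send_rows --commands '[[[0,0,0,0,0,0.2,25],[0,0,0,0,0,0.4,25],[0,0,0,0,0,0.5,25],[0,0,0,0,0,0.5,25],[0,0,0,0,0,0.5,25]]]'

```text
time: 34.2
tcp_pos: [0.4531, -0.3026, 0.047]
tool_rot: [-0.0, 0.833, 0.554, -0.0]
wrist_force: [-0.0, -0.0, -0.6]
gripper_width: 0.0316
```

Emit:
send_rows --commands '[[[0,0,0,0,0,0.1,25],[0,0,0,0,0,0.2,25],[0,0,0,0,0,0.3,25],[0,0,0,0,0,0.3,25],[0,0,0,0,0,0.3,25]]]'

```text
time: 34.7
tcp_pos: [0.4531, -0.3027, 0.047]
tool_rot: [-0.0, 0.833, 0.554, -0.0]
wrist_force: [-3.6, 3.5, 5.2]
gripper_width: 0.0318
```

Emit:
send_rows --commands '[[[0,0,0,0,0,0,34],[0,0,0,0,0,0,37],[0,0,0,0,0,0,42],[0,0,0,0,0,0,50],[0,0,0,0,0,0,60]]]'

```text
time: 35.2
tcp_pos: [0.4532, -0.3027, 0.0465]
tool_rot: [0.0, 0.833, 0.554, 0.0]
wrist_force: [0.9, 0.8, -0.7]
gripper_width: 0.0546
```

Emit:
send_rows --commands '[[[0,0,0,0,0,0,60],[0,0,0,0,0,0,60],[0,0,0,0,0,-2,60],[0,0,0,0,0,-8,60],[0,0,0,0,0,-20,60]]]'

```text
time: 35.7
tcp_pos: [0.4526, -0.3021, 0.0664]
tool_rot: [-0.001, 0.833, 0.554, -0.0]
wrist_force: [0.7, -0.6, 0.7]
gripper_width: 0.0602
```

Emit:
send_rows --commands '[[[0,0,0,0,0,-25,60],[0,0,0,0,0,-65,60],[0,0,0,0,0,-105,80],[0,0,0,0,0,-140,94],[0,0,0,0,0,-155,94]]]'

```text
time: 36.2
tcp_pos: [0.4545, -0.304, 0.2268]
tool_rot: [0.004, 0.833, 0.554, 0.001]
wrist_force: [0.8, -0.5, 0.0]
gripper_width: 0.0807
```

Run:
```python
from h import *
show()
p,d=env.capture('wrist'); b=p[:,:,::-1].copy(); cv2.imwrite('pics/w19.png',b)
p,d=env.capture('scene'); crop(p[:,:,::-1],330,220,150,130,5,'pics/c_s19.png')
```

```text
t 36.2 tcp [ 454.5 -304.   226.8] F [ 0.8 -0.5  0. ] w 80.7 q [-0.8  -0.02  1.81  0.    1.35 -0.4 ]
axes
 [[ 0.387   0.9221  0.0055]
 [ 0.9221 -0.387  -0.0056]
 [-0.003   0.0072 -1.    ]]
```

View pics/w19.png

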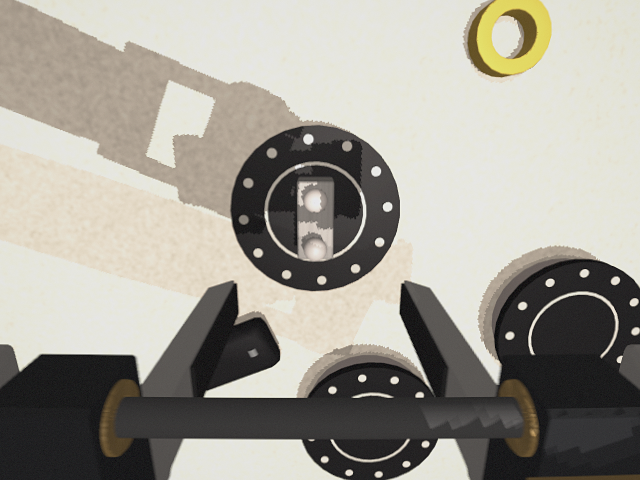

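View pics/c_s19.png

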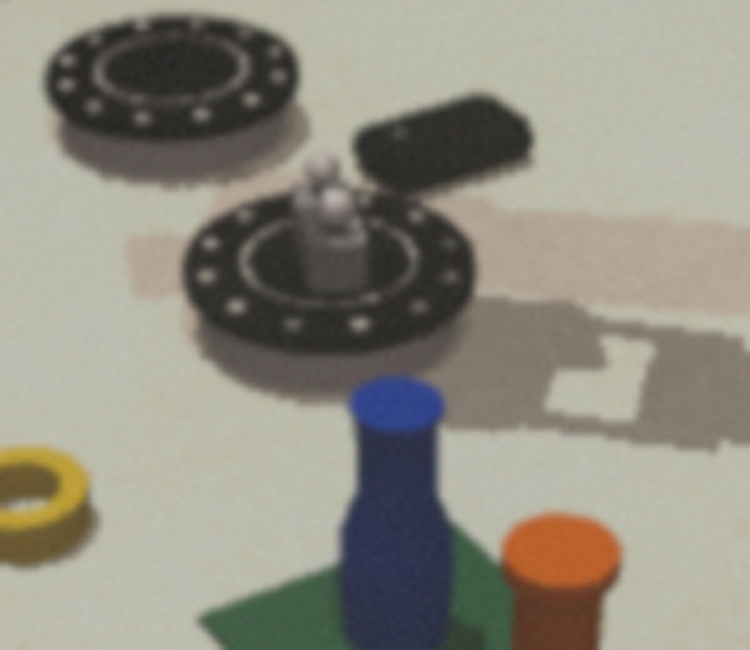

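Emit:
send_rows --commands '[[[0,0,0,0,0,0,94],[0,0,0,0,0,0,94],[0,0,0,0,0,0,94],[0,0,0,0,0,0,94],[0,0,0,0,0,0,94]]]'

```text
time: 36.8
tcp_pos: [0.4529, -0.3024, 0.2208]
tool_rot: [-0.001, 0.833, 0.554, -0.0]
wrist_force: [-0.6, -0.5, -0.5]
gripper_width: 0.0939
```

Run:
```python
from h import *
import pickle
show()
i=env.camera_info('wrist'); p,d=env.capture('wrist'); b=p[:,:,::-1].copy(); cv2.imwrite('pics/w20.png',b); pickle.dump((i,d),open('pics/w20.pkl','wb')); crop(b,316,210,180,180,4,'pics/c_w20.png') #226,120
```

```text
t 36.8 tcp [ 452.9 -302.4  220.8] F [-0.6 -0.5 -0.5] w 93.9 q [-0.8  -0.01  1.81 -0.    1.35 -0.4 ]
axes
 [[ 3.871e-01  9.220e-01 -9.000e-04]
 [ 9.220e-01 -3.871e-01  9.000e-04]
 [ 5.000e-04 -1.200e-03 -1.000e+00]]
```

View pics/c_w20.png

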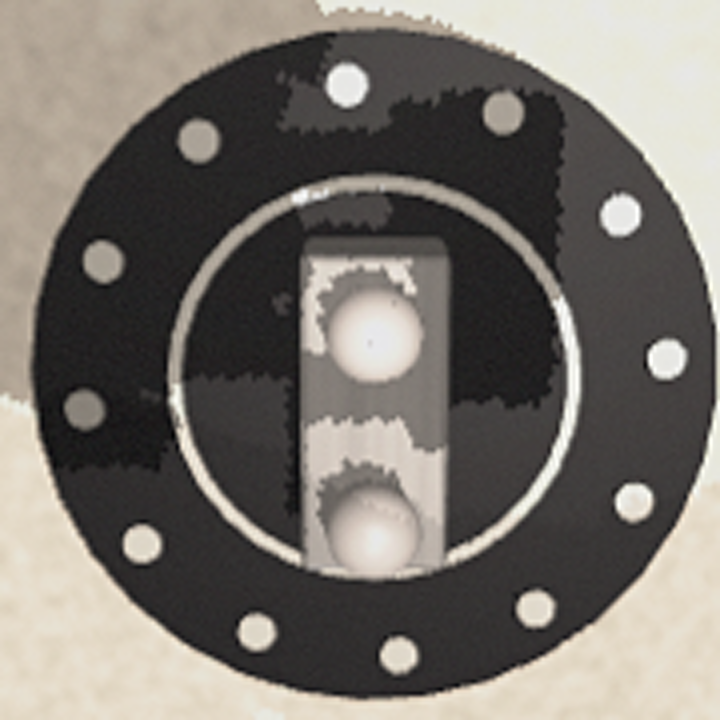

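Run:
```python
from h import *
import pickle
i,d=pickle.load(open('pics/w20.pkl','rb'))
W=lambda x,y:(i,226+(x+.5)/4-.5,120+(y+.5)/4-.5)
def fit(P):
    A=np.c_[2*P,np.ones(len(P))]; s=np.linalg.lstsq(A,(P**2).sum(1),rcond=None)[0]; return s[:2],np.sqrt(s[2]+s[0]**2+s[1]**2)
print(fit(np.array([1000*atz(*W(*p),.04)[:2] for p in [(347,85),(503,113),(621,215),(666,359),(634,502),(536,609),(399,655),(258,632),(142,544),(84,409),(103,262),(199,141)]])))
bl=1000*atz(*W(374,335),.084);br=1000*atz(*W(374,530),.084); print(bl,br,(bl+br)/2)
c=np.array([1000*atz(*W(*p),.07) for p in [(303,257),(449,257),(444,570),(302,570)]]);print(c.mean(0))
go(570,65,215,70.7)
go(570,-55,215,70.7)
```

```text
(array([ 453.39356509, -302.21526129]), np.float64(68.00388677165813))
[ 461.22409772 -283.46186271   84.        ] [ 445.18268182 -321.7072559    84.        ] [ 453.20338977 -302.58455931   84.        ]
[ 453.26729151 -302.67480958   70.        ]
row [-0.0008 -0.0003 -0.0607] [384.2 -34.4   6.2] dist 385.7
row [-0.0008 -0.0003 -0.0607] [273.5  12.1   6.1] dist 273.9
```

Gauge verified: its centre is at (453.2,-302.6) and the disc centre at (453.4,-302.2), standing balls up. Now for the vases, blue first.

Emit:
send_rows --commands '[[[0,0,-0.03,20,1,0,94],[0,0,-0.061,58,2,0,94],[0,0,-0.061,104,4,0,94],[0,0,-0.061,150,7,3,94],[0,0,-0.061,195,9,5,94]]]'

```text
time: 37.35
tcp_pos: [0.5375, -0.1247, 0.2165]
tool_rot: [0.0, 0.816, 0.579, 0.0]
wrist_force: [0.9, -0.9, 0.1]
gripper_width: 0.0945
```

Emit:
send_rows --commands '[[[0,0,0,37,0.5,0,94],[0,0,0,62,0.5,0,94],[0,0,0,75,0.5,0,94],[0,0,0,78,0.5,0,94],[0,0,0,78,0.5,0,94]]]'

```text
time: 37.85
tcp_pos: [0.563, -0.0533, 0.2164]
tool_rot: [0.0, 0.816, 0.579, -0.0]
wrist_force: [-0.6, -0.4, -0.4]
gripper_width: 0.0945
```

Emit:
send_rows --commands '[[[0,0,0,0,0,0,94],[0,0,0,0,0,0,94],[0,0,0,0,0,0,94],[0,0,0,0,0,0,94],[0,0,0,0,0,0,94]]]'

```text
time: 38.35
tcp_pos: [0.5631, -0.0531, 0.2165]
tool_rot: [0.0, 0.816, 0.579, 0.0]
wrist_force: [0.1, 0.5, -0.3]
gripper_width: 0.0938
```

Run:
```python
from h import *
import pickle
show(); go(570,-55,83,70.7)
i=env.camera_info('wrist'); p,d=env.capture('wrist'); b=p[:,:,::-1].copy(); cv2.imwrite('pics/w21.png',b); pickle.dump((i,d),open('pics/w21.pkl','wb'))
```

```text
t 38.35 tcp [563.1 -53.1 216.5] F [ 0.1  0.5 -0.3] w 93.8 q [-0.29  0.04  1.77 -0.    1.34  0.04]
axes
 [[ 3.305e-01  9.438e-01  0.000e+00]
 [ 9.438e-01 -3.305e-01 -0.000e+00]
 [-0.000e+00  1.000e-04 -1.000e+00]]
row [ 0.0001  0.     -0.    ] [  0.5   7.1 133.5] dist 133.7
```

View pics/w21.png

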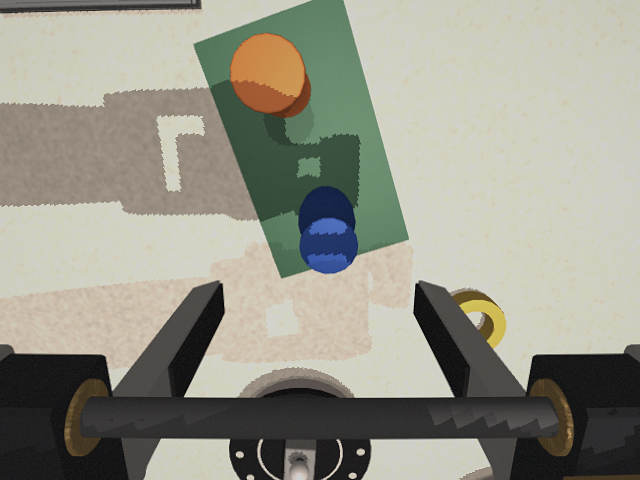

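Run:
```python
from h import *
import pickle
i,d=pickle.load(open('pics/w21.pkl','rb'))
b=1000*atz(i,328.7,245.8,.130); o=1000*atz(i,267.5,73,.130); print(b,o)
go(b[0],b[1],83,70.7)
```

```text
[569.96451513 -55.2110305  130.        ] [570.50573907  64.31170043 130.        ]
row [0.     0.     0.0001] [  0.3   7.2 133.5] dist 133.7
```

Emit:
send_rows --commands '[[[0,0,0,0.3,5,10,94],[0,0,0,0.3,7.1,30,94],[0,0,0,0.3,7.1,55,94],[0,0,0,0.3,7.1,80,94],[0,0,0,0.3,7.1,105,94]]]'

```text
time: 38.9
tcp_pos: [0.5698, -0.0548, 0.1098]
tool_rot: [-0.0, 0.815, 0.579, -0.0]
wrist_force: [-0.3, -0.4, 0.5]
gripper_width: 0.0942
```

Emit:
send_rows --commands '[[[0,0,0,0,0,14,94],[0,0,0,0,0,22,94],[0,0,0,0,0,27,94],[0,0,0,0,0,28,94],[0,0,0,0,0,28,94]]]'

```text
time: 39.4
tcp_pos: [0.5706, -0.0551, 0.0843]
tool_rot: [0.001, 0.816, 0.579, 0.0]
wrist_force: [1.0, -0.0, 0.0]
gripper_width: 0.094
```

Run:
```python
from h import *
show(); go(570,-55.2,83,70.7)
```

```text
t 39.4 tcp [570.6 -55.1  84.3] F [ 1. -0.  0.] w 94.0 q [-0.29  0.21  1.84  0.    1.09  0.04]
axes
 [[ 3.302e-01  9.439e-01  1.500e-03]
 [ 9.439e-01 -3.302e-01 -4.000e-04]
 [ 1.000e-04  1.500e-03 -1.000e+00]]
row [ 0.0015 -0.0001  0.0004] [-0.3 -0.5  1.3] dist 1.5
```

Emit:
send_rows --commands '[[[0,0,0,0,0,0,60],[0,0,0,0,0,0,48],[0,0,0,0,0,0,44],[0,0,0,0,0,0,42],[0,0,0,0,0,0,40]]]' --squeeze 20

```text
time: 39.9
tcp_pos: [0.57, -0.0549, 0.0836]
tool_rot: [0.0, 0.816, 0.579, 0.0]
wrist_force: [-0.1, 0.2, 1.8]
gripper_width: 0.0572
```

Emit:
send_rows --commands '[[[0,0,0,0,0,0,28],[0,0,0,0,0,0,28],[0,0,0,0,0,0,28],[0,0,0,0,0,0,28],[0,0,0,0,0,0,28]]]'

```text
time: 40.4
tcp_pos: [0.5699, -0.0549, 0.0835]
tool_rot: [-0.0, 0.816, 0.579, -0.0]
wrist_force: [-0.4, -0.2, 0.5]
gripper_width: 0.0402
```

Emit:
send_rows --commands '[[[0,0,0,0,0,0,28],[0,0,0,0,0,0,28],[0,0,0,0,0,0,28],[0,0,0,0,0,0,28],[0,0,0,0,0,0,28]]]'

```text
time: 40.9
tcp_pos: [0.5699, -0.0549, 0.0835]
tool_rot: [-0.0, 0.816, 0.579, -0.0]
wrist_force: [-0.9, -0.9, 0.3]
gripper_width: 0.0399
```

Run:
```python
from h import *
show(); go(414,271.3,220,70.7)
```

```text
t 40.9 tcp [569.9 -54.9  83.5] F [-0.9 -0.9  0.3] w 39.9 q [-0.29  0.21  1.84 -0.    1.09  0.04]
axes
 [[ 3.302e-01  9.439e-01 -1.000e-04]
 [ 9.439e-01 -3.302e-01  0.000e+00]
 [-0.000e+00 -0.000e+00 -1.000e+00]]
row [-0.      0.      0.0003] [ 256.4 -254.9 -136.5] dist 386.5
```

Emit:
send_rows --commands '[[[0,0,0,0,0,-5,28],[0,0,0,0,0,-20,28],[0,0,0,0,0,-50,28],[0,0,0,0,0,-85,28],[0,0,0,0,0,-120,28]]]'

```text
time: 41.4
tcp_pos: [0.5697, -0.0548, 0.2057]
tool_rot: [0.0, 0.816, 0.579, 0.0]
wrist_force: [0.3, -0.6, -1.2]
gripper_width: 0.0401
```

Emit:
send_rows --commands '[[[0,0,0,3,-3,-20,28],[0,0,0,12,-12,-32,28],[0,0,0,28,-28,-35,28],[0,0,0,50,-50,-35,28],[0,0,0,75,-75,-35,28]]]'

```text
time: 41.9
tcp_pos: [0.5227, 0.0418, 0.2384]
tool_rot: [-0.0, 0.816, 0.578, -0.0]
wrist_force: [0.1, -0.1, -1.7]
gripper_width: 0.0395
```

Emit:
send_rows --commands '[[[0,0,0,25,-25,0,28],[0,0,0,50,-50,0,28],[0,0,0,75,-75,0,28],[0,0,0,100,-100,0,28],[0,0,0,124,-123,0,28]]]'

```text
time: 42.4
tcp_pos: [0.4468, 0.1999, 0.2382]
tool_rot: [-0.0, 0.815, 0.579, -0.0]
wrist_force: [-0.0, -0.1, -2.0]
gripper_width: 0.0405
```

Emit:
send_rows --commands '[[[0,0,0,22,-22,0,28],[0,0,0,40,-40,3,28],[0,0,0,51,-51,8,28],[0,0,0,57,-57,15,28],[0,0,0,57.4,-56.9,20,28]]]'

```text
time: 42.9
tcp_pos: [0.4128, 0.2718, 0.2176]
tool_rot: [-0.0, 0.815, 0.579, -0.001]
wrist_force: [-0.1, -0.4, -1.4]
gripper_width: 0.0402
```

Emit:
send_rows --commands '[[[0,0,0,0,0,0,28],[0,0,0,0,0,0,28],[0,0,0,0,0,0,28],[0,0,0,0,0,0,28],[0,0,0,0,0,0,28]]]'

```text
time: 43.4
tcp_pos: [0.4143, 0.271, 0.2188]
tool_rot: [0.0, 0.816, 0.578, 0.0]
wrist_force: [0.6, -0.4, -1.6]
gripper_width: 0.0398
```

Run:
```python
from h import *
import pickle
show(); go(414,271.3,86.5,70.7)
i=env.camera_info('wrist'); p,d=env.capture('wrist'); b=p[:,:,::-1].copy(); cv2.imwrite('pics/w22.png',b); pickle.dump((i,d),open('pics/w22.pkl','wb'))
```

```text
t 43.4 tcp [414.3 271.  218.8] F [ 0.6 -0.4 -1.6] w 39.8 q [ 0.35 -0.14  1.93 -0.    1.35  0.69]
axes
 [[ 3.308e-01  9.437e-01  4.000e-04]
 [ 9.437e-01 -3.308e-01  2.000e-04]
 [ 3.000e-04  4.000e-04 -1.000e+00]]
row [ 0.0004 -0.0003 -0.0003] [ 1.000e-01 -4.000e-01  1.323e+02] dist 132.3
```

View pics/w22.png

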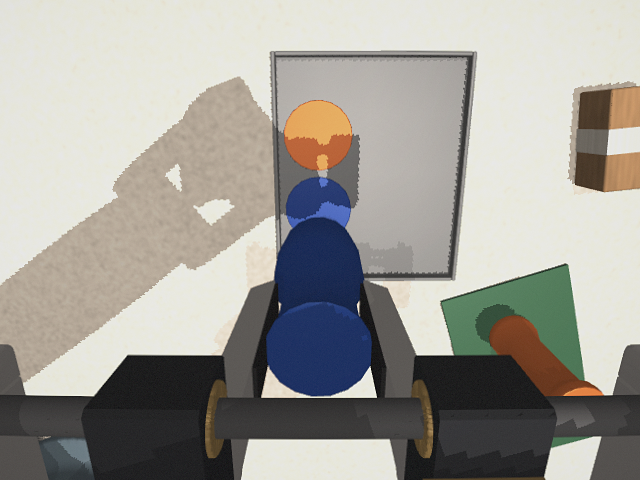

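Run:
```python
from h import *
import pickle
i,d=pickle.load(open('pics/w22.pkl','rb'))
b=cv2.imread('pics/w22.png'); h=cv2.cvtColor(b,cv2.COLOR_BGR2HSV)
def fit(P):
    A=np.c_[2*P,np.ones(len(P))]; s=np.linalg.lstsq(A,(P**2).sum(1),rcond=None)[0]; return s[:2],np.sqrt(s[2]+s[0]**2+s[1]**2)
m=cv2.inRange(h,(0,100,60),(25,255,255)); m[:, :270]=0;m[:,370:]=0;m[200:]=0
k=max(cv2.findContours(m,cv2.RETR_EXTERNAL,cv2.CHAIN_APPROX_NONE)[0],key=cv2.contourArea); k=cv2.convexHull(k)
print(fit(np.array([1000*atz(i,float(u),float(v),.007)[:2] for u,v in k[:,0]])))
m=cv2.inRange(h,(105,100,40),(130,255,255)); m[216:]=0
k=max(cv2.findContours(m,cv2.RETR_EXTERNAL,cv2.CHAIN_APPROX_NONE)[0],key=cv2.contourArea); k=cv2.convexHull(k)
print(fit(np.array([1000*atz(i,float(u),float(v),.007)[:2] for u,v in k[:,0] if v<213])))
```

```text
(array([437.34864514, 338.96537148]), np.float64(32.602039809253505))
(array([413.58207849, 271.07655896]), np.float64(32.53881997497102))
```

Emit:
send_rows --commands '[[[0,0,0,0,-0.4,15,28],[0,0,0,0,-0.4,38,28],[0,0,0,0,-0.4,62,28],[0,0,0,0,-0.4,86,28],[0,0,0,0,-0.4,104,28]]]'

```text
time: 43.95
tcp_pos: [0.4122, 0.2709, 0.1117]
tool_rot: [-0.0, 0.816, 0.579, -0.001]
wrist_force: [0.2, 0.1, -2.6]
gripper_width: 0.0398
```

Emit:
send_rows --commands '[[[0,0,0,0,0,10,28],[0,0,0,0,0,17,28],[0,0,0,0,0,21,28],[0,0,0,0,0,23,28],[0,0,0,0,0,23,28]]]'

```text
time: 44.45
tcp_pos: [0.4139, 0.2715, 0.0919]
tool_rot: [0.0, 0.816, 0.579, 0.0]
wrist_force: [-0.7, -0.1, -2.2]
gripper_width: 0.04
```

Emit:
send_rows --commands '[[[0,0,0,0,0,1,28],[0,0,0,0,0,2,28],[0,0,0,0,0,3,28],[0,0,0,0,0,4,28],[0,0,0,0,0,4,28]]]'

```text
time: 44.95
tcp_pos: [0.4135, 0.2713, 0.0874]
tool_rot: [-0.0, 0.816, 0.579, -0.0]
wrist_force: [0.2, -0.5, -1.9]
gripper_width: 0.0399
```

Run:
```python
from h import *
show(); go(413.9,271.2,86.5,70.7)
```

```text
t 44.95 tcp [413.5 271.3  87.4] F [ 0.2 -0.5 -1.9] w 39.9 q [ 0.35  0.03  2.03 -0.    1.08  0.69]
axes
 [[ 3.302e-01  9.439e-01 -2.000e-04]
 [ 9.439e-01 -3.302e-01 -1.000e-04]
 [-2.000e-04 -2.000e-04 -1.000e+00]]
row [-0.0002  0.0002  0.0004] [-0.   0.4  0.9] dist 1.0
```

Emit:
send_rows --commands '[[[0,0,0,0,0.3,0.3,28],[0,0,0,0,0.3,0.6,28],[0,0,0,0,0.3,0.9,28],[0,0,0,0,0.3,0.9,28],[0,0,0,0,0.3,0.9,28]]]'

```text
time: 45.45
tcp_pos: [0.4139, 0.2713, 0.0866]
tool_rot: [-0.0, 0.816, 0.579, -0.0]
wrist_force: [1.1, -0.0, -2.1]
gripper_width: 0.0399
```

Emit:
send_rows --commands '[[[0,0,0,0,0,0.2,28],[0,0,0,0,0,0.4,28],[0,0,0,0,0,0.5,28],[0,0,0,0,0,0.5,28],[0,0,0,0,0,0.5,28]]]'

```text
time: 45.95
tcp_pos: [0.4141, 0.2714, 0.0865]
tool_rot: [0.0, 0.816, 0.579, 0.0]
wrist_force: [0.1, 1.0, 2.2]
gripper_width: 0.0401
```

Contact at Fz +2.2 N. Releasing and lifting.

Emit:
send_rows --commands '[[[0,0,0,0,0,0,42],[0,0,0,0,0,0,46],[0,0,0,0,0,0,55],[0,0,0,0,0,0,70],[0,0,0,0,0,0,94]]]'

```text
time: 46.45
tcp_pos: [0.4139, 0.2713, 0.0861]
tool_rot: [0.0, 0.816, 0.579, -0.0]
wrist_force: [1.2, -0.3, 0.4]
gripper_width: 0.0669
```

Emit:
send_rows --commands '[[[0,0,0,0,0,0,94],[0,0,0,0,0,0,94],[0,0,0,0,0,0,94],[0,0,0,0,0,0,94],[0,0,0,0,0,-1,94]]]'

```text
time: 46.95
tcp_pos: [0.4138, 0.2713, 0.087]
tool_rot: [-0.0, 0.816, 0.579, -0.0]
wrist_force: [0.2, 0.1, -0.0]
gripper_width: 0.094
```

Emit:
send_rows --commands '[[[0,0,0,0,0,-15,94],[0,0,0,0,0,-45,94],[0,0,0,0,0,-85,94],[0,0,0,0,0,-115,94],[0,0,0,0,0,-133,94]]]'

```text
time: 47.45
tcp_pos: [0.4149, 0.2717, 0.2233]
tool_rot: [0.001, 0.815, 0.579, 0.002]
wrist_force: [-0.2, -0.5, -0.6]
gripper_width: 0.0942
```

Emit:
send_rows --commands '[[[0,0,0,0,0,0,94],[0,0,0,0,0,0,94],[0,0,0,0,0,0,94],[0,0,0,0,0,0,94],[0,0,0,0,0,0,94]]]'

```text
time: 47.95
tcp_pos: [0.4134, 0.2711, 0.2189]
tool_rot: [-0.0, 0.816, 0.579, -0.001]
wrist_force: [-0.2, 0.6, -0.8]
gripper_width: 0.0938
```

Run:
```python
from h import *
import pickle
show(); go(570.3,64.8,215,70.7)
i=env.camera_info('wrist'); p,d=env.capture('wrist'); b=p[:,:,::-1].copy(); cv2.imwrite('pics/w23.png',b); pickle.dump((i,d),open('pics/w23.pkl','wb'))
```

```text
t 47.95 tcp [413.4 271.1 218.9] F [-0.2  0.6 -0.8] w 93.8 q [ 0.35 -0.14  1.93  0.    1.35  0.69]
axes
 [[ 3.302e-01  9.439e-01 -1.900e-03]
 [ 9.439e-01 -3.302e-01 -7.000e-04]
 [-1.300e-03 -1.600e-03 -1.000e+00]]
row [-0.0016  0.0013  0.0003] [-142.9  216.2    3.8] dist 259.2
```

View pics/w23.png

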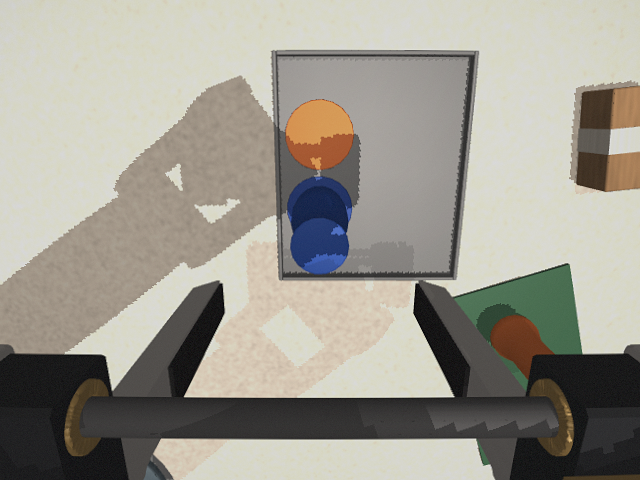

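Blue stands on its pad, with its lip at (320,246) and a pad ring showing evenly left and right. Now orange.

Emit:
send_rows --commands '[[[0,0,0,-11,17,0,94],[0,0,0,-35,53,0,94],[0,0,0,-60,91,0,94],[0,0,0,-86,129,0,94],[0,0,0,-110,165,2,94]]]'

```text
time: 48.5
tcp_pos: [0.5343, 0.1113, 0.2181]
tool_rot: [0.0, 0.816, 0.579, 0.0]
wrist_force: [0.6, 1.2, -0.6]
gripper_width: 0.0943
```

Emit:
send_rows --commands '[[[0,0,0,-18,27,0,94],[0,0,0,-28,43,0,94],[0,0,0,-32,49,0,94],[0,0,0,-33.3,50.8,0,94],[0,0,0,-33.3,50.8,0,94]]]'

```text
time: 49.0
tcp_pos: [0.5698, 0.0657, 0.218]
tool_rot: [-0.0, 0.815, 0.579, -0.0]
wrist_force: [0.2, 0.8, -0.1]
gripper_width: 0.094
```

Emit:
send_rows --commands '[[[0,0,0,0,0,0,94],[0,0,0,0,0,0,94],[0,0,0,0,0,0,94],[0,0,0,0,0,0,94],[0,0,0,0,0,0,94]]]'

```text
time: 49.5
tcp_pos: [0.5702, 0.0649, 0.2182]
tool_rot: [0.0, 0.815, 0.579, 0.0]
wrist_force: [-0.4, 0.7, -0.7]
gripper_width: 0.0941
```

Run:
```python
from h import *
import pickle
i,d=pickle.load(open('pics/w23.pkl','rb')); print('blue lip',1000*atz(i,320,246.3,.133))
show(); go(570.3,64.8,70,70.7)
i=env.camera_info('wrist'); p,d=env.capture('wrist'); b=p[:,:,::-1].copy(); cv2.imwrite('pics/w24.png',b); pickle.dump((i,d),open('pics/w24.pkl','wb'))
```

```text
blue lip [414.26156522 270.7972454  133.        ]
t 49.5 tcp [570.2  64.9 218.2] F [-0.4  0.7 -0.7] w 94.1 q [-0.08  0.06  1.74  0.    1.34  0.25]
axes
 [[ 0.33   0.944  0.   ]
 [ 0.944 -0.33   0.   ]
 [ 0.     0.    -1.   ]]
row [ 0.     -0.      0.0006] [-1.000e-01  1.000e-01  1.482e+02] dist 148.2
```

View pics/w24.png

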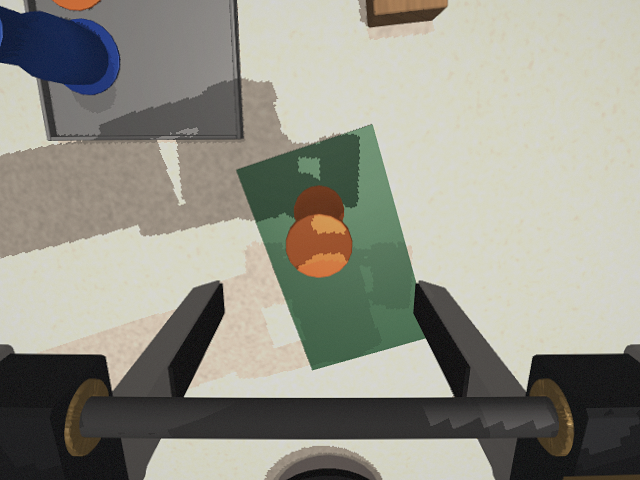

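Run:
```python
from h import *
import pickle
i,d=pickle.load(open('pics/w24.pkl','rb')); print('orange rim',1000*atz(i,319,245.5,.130))
```

```text
orange rim [570.57672994  64.84775189 130.        ]
```

Emit:
send_rows --commands '[[[0,0,0,0,0,15,94],[0,0,0,0,0,40,94],[0,0,0,0,0,68,94],[0,0,0,0,0,96,94],[0,0,0,0,0,120,94]]]'

```text
time: 50.05
tcp_pos: [0.5691, 0.0648, 0.0953]
tool_rot: [-0.001, 0.816, 0.579, -0.001]
wrist_force: [-0.2, -0.1, -0.2]
gripper_width: 0.0941
```

Emit:
send_rows --commands '[[[0,0,0,0,0,14,94],[0,0,0,0,0,22,94],[0,0,0,0,0,27,94],[0,0,0,0,0,28,94],[0,0,0,0,0,28,94]]]'

```text
time: 50.55
tcp_pos: [0.571, 0.0647, 0.071]
tool_rot: [0.001, 0.816, 0.579, 0.001]
wrist_force: [-0.9, 0.2, 0.4]
gripper_width: 0.0943
```

Run:
```python
from h import *
show(); go(570.2,65,70,70.7)
```

```text
t 50.55 tcp [571.   64.7  71. ] F [-0.9  0.2  0.4] w 94.3 q [-0.08  0.23  1.84 -0.    1.07  0.25]
axes
 [[ 3.302e-01  9.439e-01  1.600e-03]
 [ 9.439e-01 -3.302e-01 -1.000e-04]
 [ 4.000e-04  1.600e-03 -1.000e+00]]
row [ 0.0016 -0.0004  0.0004] [-0.  -0.8  1. ] dist 1.3
```

Emit:
send_rows --commands '[[[0,0,0,0,0,0,65],[0,0,0,0,0,0,55],[0,0,0,0,0,0,51],[0,0,0,0,0,0,49],[0,0,0,0,0,0,47]]]' --squeeze 20

```text
time: 51.05
tcp_pos: [0.5703, 0.0648, 0.0702]
tool_rot: [0.0, 0.816, 0.579, 0.0]
wrist_force: [-0.6, -0.1, 0.1]
gripper_width: 0.0573
```

Emit:
send_rows --commands '[[[0,0,0,0,0,0,28],[0,0,0,0,0,0,28],[0,0,0,0,0,0,28],[0,0,0,0,0,0,28],[0,0,0,0,0,0,28]]]'

```text
time: 51.55
tcp_pos: [0.5702, 0.0648, 0.0701]
tool_rot: [-0.0, 0.816, 0.579, -0.0]
wrist_force: [0.5, -0.7, -0.1]
gripper_width: 0.0469
```

Emit:
send_rows --commands '[[[0,0,0,0,0,0,28],[0,0,0,0,0,0,28],[0,0,0,0,0,0,28],[0,0,0,0,0,0,28],[0,0,0,0,0,0,28]]]'

```text
time: 52.05
tcp_pos: [0.5702, 0.0648, 0.0701]
tool_rot: [-0.0, 0.816, 0.579, -0.0]
wrist_force: [0.5, 0.4, 0.5]
gripper_width: 0.0469
```

Run:
```python
from h import *
show(); go(437.4,339.0,215,70.7)
```

```text
t 52.05 tcp [570.2  64.8  70.1] F [0.5 0.4 0.5] w 46.9 q [-0.08  0.23  1.84  0.    1.07  0.25]
axes
 [[ 0.3302  0.9439 -0.    ]
 [ 0.9439 -0.3302  0.    ]
 [ 0.     -0.     -1.    ]]
row [-0.     -0.      0.0003] [ 215.  -216.  -144.9] dist 337.4
```

Emit:
send_rows --commands '[[[0,0,0,0,0,-5,28],[0,0,0,0,0,-20,28],[0,0,0,0,0,-50,28],[0,0,0,0,0,-85,28],[0,0,0,0,0,-120,28]]]'

```text
time: 52.55
tcp_pos: [0.57, 0.0648, 0.1921]
tool_rot: [0.0, 0.816, 0.579, 0.0]
wrist_force: [-0.6, 0.7, -2.4]
gripper_width: 0.0467
```

Emit:
send_rows --commands '[[[0,0,0,3,-3,-20,28],[0,0,0,12,-12,-32,28],[0,0,0,28,-28,-35,28],[0,0,0,50,-50,-35,28],[0,0,0,74,-74,-35,28]]]'

```text
time: 53.05
tcp_pos: [0.5236, 0.1601, 0.2249]
tool_rot: [-0.0, 0.816, 0.578, -0.0]
wrist_force: [0.3, 0.5, -3.0]
gripper_width: 0.047
```

Emit:
send_rows --commands '[[[0,0,0,24,-24,0,28],[0,0,0,48,-48,0,28],[0,0,0,70,-70,0,28],[0,0,0,90,-90,0,28],[0,0,0,108,-108,0,28]]]'

```text
time: 53.55
tcp_pos: [0.4566, 0.2982, 0.2247]
tool_rot: [-0.0, 0.815, 0.579, -0.001]
wrist_force: [0.5, 0.3, -1.3]
gripper_width: 0.0467
```

Emit:
send_rows --commands '[[[0,0,0,14,-14,0,28],[0,0,0,24,-25,0,28],[0,0,0,30,-31,3,28],[0,0,0,33,-34,7,28],[0,0,0,33,-34,10,28]]]'

```text
time: 54.05
tcp_pos: [0.4371, 0.3389, 0.2144]
tool_rot: [-0.0, 0.816, 0.579, -0.0]
wrist_force: [1.0, -0.3, -2.8]
gripper_width: 0.047
```

Emit:
send_rows --commands '[[[0,0,0,0,0,0,28],[0,0,0,0,0,0,28],[0,0,0,0,0,0,28],[0,0,0,0,0,0,28],[0,0,0,0,0,0,28]]]'

```text
time: 54.55
tcp_pos: [0.4376, 0.3389, 0.2153]
tool_rot: [0.0, 0.816, 0.579, 0.0]
wrist_force: [0.9, 0.7, -1.3]
gripper_width: 0.0468
```

Run:
```python
from h import *
import pickle
show(); go(437.4,339.0,73.1,70.7)
i=env.camera_info('wrist'); p,d=env.capture('wrist'); b=p[:,:,::-1].copy(); cv2.imwrite('pics/w25.png',b)
p,d=env.capture('scene'); cv2.imwrite('pics/s25.png',p[:,:,::-1])
```

```text
t 54.55 tcp [437.6 338.9 215.3] F [ 0.9  0.7 -1.3] w 46.8 q [0.45 0.01 1.8  0.   1.33 0.79]
axes
 [[ 3.305e-01  9.438e-01  3.000e-04]
 [ 9.438e-01 -3.305e-01  2.000e-04]
 [ 2.000e-04  2.000e-04 -1.000e+00]]
row [ 0.0002 -0.0002  0.    ] [ -0.   -0.2 142.2] dist 142.2
```

View pics/w25.png

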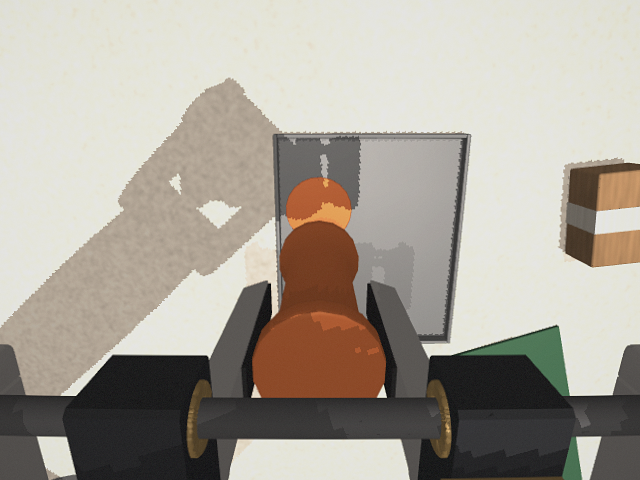

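View pics/s25.png

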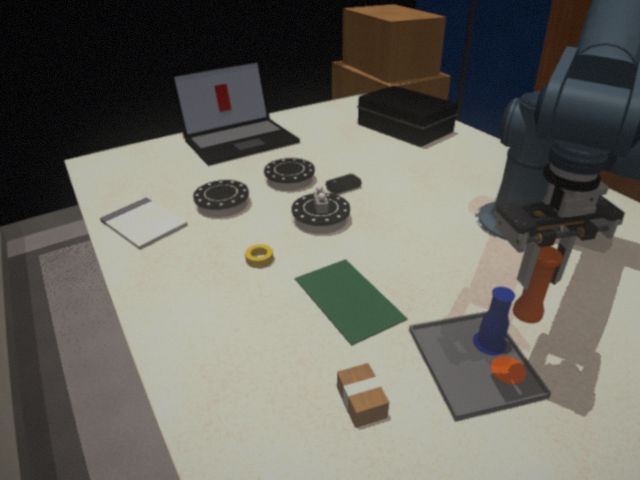

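Emit:
send_rows --commands '[[[0,0,0,0,-0.2,15,28],[0,0,0,0,-0.2,38,28],[0,0,0,0,-0.2,64,28],[0,0,0,0,-0.2,90,28],[0,0,0,0,-0.2,112,28]]]'

```text
time: 55.15
tcp_pos: [0.4361, 0.3386, 0.1005]
tool_rot: [-0.0, 0.816, 0.579, -0.001]
wrist_force: [0.1, 0.8, -2.7]
gripper_width: 0.0468
```

Emit:
send_rows --commands '[[[0,0,0,0,0,11,28],[0,0,0,0,0,19,28],[0,0,0,0,0,23,28],[0,0,0,0,0,25,28],[0,0,0,0,0,25,28]]]'

```text
time: 55.65
tcp_pos: [0.4377, 0.3393, 0.0787]
tool_rot: [0.0, 0.816, 0.579, 0.001]
wrist_force: [-0.6, 0.5, -2.7]
gripper_width: 0.0471
```

Emit:
send_rows --commands '[[[0,0,0,0,0,1,28],[0,0,0,0,0,2,28],[0,0,0,0,0,3,28],[0,0,0,0,0,3.8,28],[0,0,0,0,0,3.8,28]]]'

```text
time: 56.15
tcp_pos: [0.4371, 0.3391, 0.0742]
tool_rot: [-0.0, 0.816, 0.579, -0.0]
wrist_force: [0.4, -0.2, -1.6]
gripper_width: 0.0465
```

Run:
```python
from h import *
show(); go(437.4,339.0,73.1,70.7)
```

```text
t 56.15 tcp [437.1 339.1  74.2] F [ 0.4 -0.2 -1.6] w 46.5 q [0.45 0.18 1.89 0.   1.07 0.79]
axes
 [[ 3.302e-01  9.439e-01 -2.000e-04]
 [ 9.439e-01 -3.302e-01 -1.000e-04]
 [-1.000e-04 -1.000e-04 -1.000e+00]]
row [-0.0001  0.0001  0.0004] [0.  0.3 1.1] dist 1.2
```

Emit:
send_rows --commands '[[[0,0,0,0,0.2,0.3,28],[0,0,0,0,0.2,0.6,28],[0,0,0,0,0.2,0.9,28],[0,0,0,0,0.2,1.0,28],[0,0,0,0,0.2,1.0,28]]]'

```text
time: 56.65
tcp_pos: [0.4373, 0.339, 0.0733]
tool_rot: [-0.0, 0.816, 0.579, -0.0]
wrist_force: [-0.1, -0.5, -1.6]
gripper_width: 0.0469
```

Emit:
send_rows --commands '[[[0,0,0,0,0,0.2,28],[0,0,0,0,0,0.4,28],[0,0,0,0,0,0.5,28],[0,0,0,0,0,0.5,28],[0,0,0,0,0,0.5,28]]]'

```text
time: 57.15
tcp_pos: [0.4375, 0.3392, 0.0731]
tool_rot: [-0.0, 0.816, 0.579, 0.0]
wrist_force: [-1.2, -0.7, 1.1]
gripper_width: 0.0472
```

Emit:
send_rows --commands '[[[0,0,0,0,0,0.1,48],[0,0,0,0,0,0.1,52],[0,0,0,0,0,0.1,60],[0,0,0,0,0,0.1,75],[0,0,0,0,0,0.1,94]]]'

```text
time: 57.65
tcp_pos: [0.4375, 0.339, 0.0727]
tool_rot: [0.0, 0.816, 0.579, 0.0]
wrist_force: [0.5, 0.1, 0.9]
gripper_width: 0.0729
```

Emit:
send_rows --commands '[[[0,0,0,0,0,0,94],[0,0,0,0,0,0,94],[0,0,0,0,0,0,94],[0,0,0,0,0,0,94],[0,0,0,0,0,-1,94]]]'

```text
time: 58.15
tcp_pos: [0.4373, 0.339, 0.0736]
tool_rot: [-0.0, 0.816, 0.579, -0.0]
wrist_force: [-0.2, -0.2, -0.4]
gripper_width: 0.094
```

Emit:
send_rows --commands '[[[0,0,0,0,0,-15,94],[0,0,0,0,0,-45,94],[0,0,0,0,0,-85,94],[0,0,0,0,0,-125,94],[0,0,0,0,0,-165,94]]]'

```text
time: 58.65
tcp_pos: [0.4373, 0.339, 0.2417]
tool_rot: [0.0, 0.816, 0.579, 0.001]
wrist_force: [0.4, 0.3, 0.7]
gripper_width: 0.0941
```

Emit:
send_rows --commands '[[[0,0,0,-20,0,-20,94],[0,0,0,-50,0,-40,94],[0,0,0,-80,0,-60,94],[0,0,0,-100,0,-70,94],[0,0,0,-100,0,-70,94]]]'

```text
time: 59.15
tcp_pos: [0.4049, 0.2437, 0.3121]
tool_rot: [0.001, 0.816, 0.578, 0.003]
wrist_force: [1.4, 0.9, 0.7]
gripper_width: 0.0943
```

Emit:
send_rows --commands '[[[0,0,0,0,0,0,94],[0,0,0,0,0,0,94],[0,0,0,0,0,0,94],[0,0,0,0,0,0,94],[0,0,0,0,0,0,94]]]'

```text
time: 59.65
tcp_pos: [0.4042, 0.2449, 0.3082]
tool_rot: [-0.0, 0.815, 0.579, -0.001]
wrist_force: [0.2, 0.3, -0.1]
gripper_width: 0.094
```

Run:
```python
from h import *
import pickle
show()
i=env.camera_info('wrist'); p,d=env.capture('wrist'); b=p[:,:,::-1].copy(); cv2.imwrite('pics/w26.png',b); pickle.dump((i,d),open('pics/w26.pkl','wb'))
p,d=env.capture('scene'); cv2.imwrite('pics/s26.png',p[:,:,::-1])
p,d=env.capture('top'); cv2.imwrite('pics/t26.png',p[:,:,::-1])
```

```text
t 59.65 tcp [404.2 244.9 308.2] F [ 0.2  0.3 -0.1] w 94.0 q [ 0.3  -0.26  1.87  0.    1.53  0.64]
axes
 [[ 3.296e-01  9.441e-01 -1.100e-03]
 [ 9.441e-01 -3.296e-01 -3.000e-04]
 [-7.000e-04 -9.000e-04 -1.000e+00]]
```

View pics/w26.png

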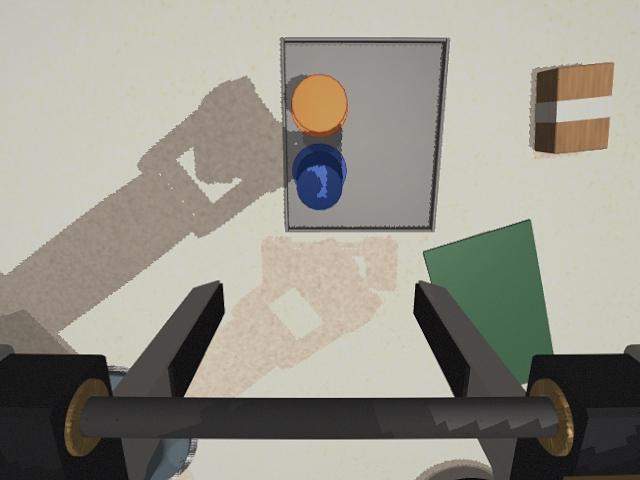

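View pics/s26.png

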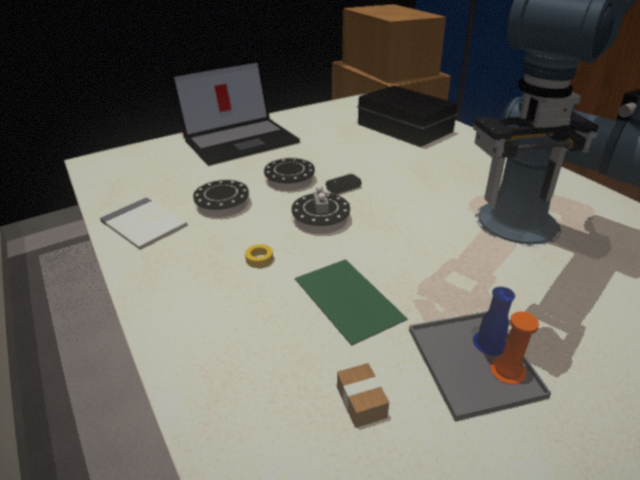

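View pics/t26.png

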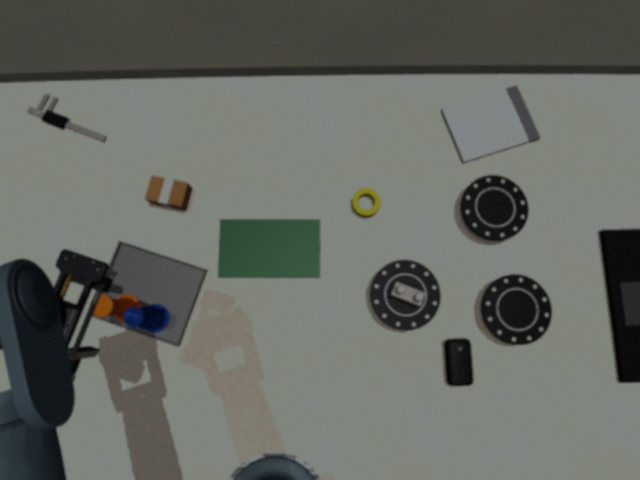

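Run:
```python
from h import *
import pickle
i,d=pickle.load(open('pics/w26.pkl','rb'))
print('orange',1000*atz(i,319.8,102.8,.133),'blue',1000*atz(i,319.3,186.5,.133))
crop(cv2.imread('pics/w26.png'),320,145,150,140,5,'pics/c_w26.png')
```

```text
orange [437.98012098 338.69632351 133.        ] blue [414.10411223 271.49993832 133.        ]
```

View pics/c_w26.png

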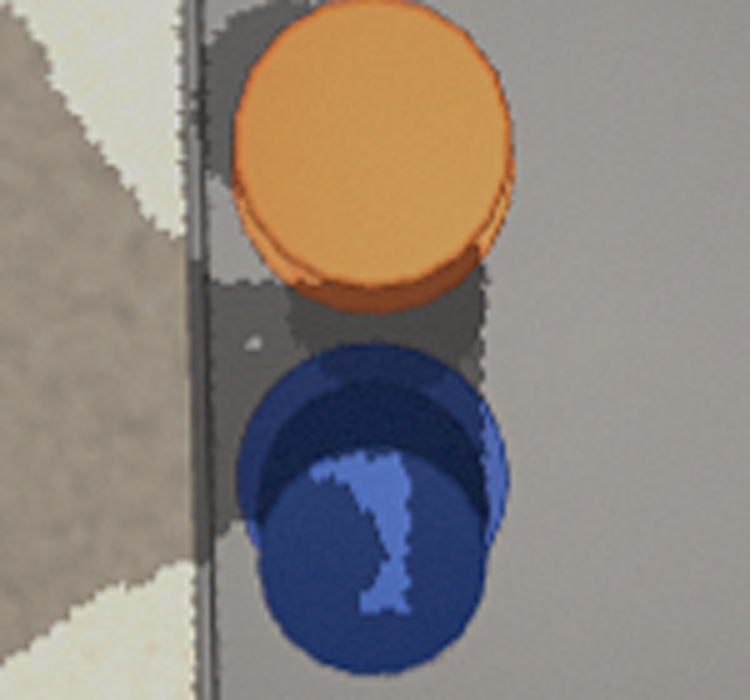

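Both vases are upright and centred on their own pads to within about 1 mm. The robot is clear of everything, so I'm handing in.

```bash
python3 -c "
from bench import env
print(env.finish_job()); print(env.get_obs()['time'])"
```

```text
the job is handed in; nothing more can be done
None
the job is handed in; nothing more can be done
```

The job is done and was handed in at about 60 s of the 133 s allowed. I moved both vases to the green mat, then stood the gauge on the turntable farthest to the robot's left. Only after that did I put the vases back on their own pads, which were the ones they started on.

Last checks:
- **Gauge:** its centre is within about 0.5 mm of the disc centre, at (453.2, -302.6) against (453.4, -302.2) mm, standing balls up.
- **Blue vase:** its lip centre is at (414.1, 271.5) mm, against a pad centre of (413.8, 271.2).
- **Orange vase:** its rim centre is at (438.0, 338.7) mm, against a pad centre of (437.4, 339.0).
- **Everything else:** both vases are upright, the tape roll and cardboard box look unmoved in the final pictures, and the gripper was open and clear of everything.

- **Forces:** when lowering and gripping, readings stayed within about 6 N, with the highest as the gauge touched down.
- **Grip widths:** the fingers stopped at 40 mm on the blue vase and 47 mm on the orange, not the 36 mm of the neck and stem. They were therefore probably bearing on the lip and rim. Both vases stayed upright and did not visibly slip.

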